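Put the weighing things away where each belongs

TASK

Tidy the bench: stand the large and the small calibration weight upright in the pockets of the wooden block that fit them (large one in the wide pocket, small one in the narrow pocket), lay the marker pen in the notches of the grey pen rest, and slide the little carton lengthwise under the low steel riser until it is fully underneath. Leave the beaker and the tape roll where they stand.

Things in the scene. Friction and masses are not known exactly. Their poses are not given: they have to be found in the camera images.
- weight_large_mid (a point): Large calibration weight (brass-coloured, upright round bottle shape with a knob): 28 mm across, 50 mm tall, straight body up to 38 mm, then a neck and an 18 mm wide knob; 0.2 kg. Point on its axis half-way up, 25 mm above its underside; z is its axis. Grip it in its upper half: the pocket rim stands 4 mm above the pocket floor.
- weight_small_mid (a point): Small calibration weight (grey metal, same shape): 18 mm across, 38 mm tall, straight body up to about 27 mm, then a neck and a 12 mm wide knob; 0.05 kg. Point on its axis half-way up, 19 mm above its underside; z is its axis. Grip it in its upper half.
- marker_mid (a point): Red marker pen lying flat: 135 mm long, 16 mm wide, 15 mm tall. Point at its middle, 7.5 mm above its underside; y runs along the pen, z up. Grip across the barrel at the middle.
- slide_box_mid (a point): Small closed white carton: 82 mm long, 58 mm wide, 32 mm tall, 0.22 kg. Point at its centre, 16 mm above its underside; y runs along the 82 mm length, x along the 58 mm width, z up.
- weight_block: Fixed flat wooden block, 64 mm (x) by 130 mm (y), 9 mm high, with two round pockets 4 mm deep (pocket floors 5 mm above the bench). Origin under its centre on the bench, z up. Wide pocket, 44 mm across, centred at y = +32 mm; narrow pocket, 32 mm across, centred at y = -32 mm; both at x = 0.
- pen_rest: Fixed grey pen rest for one pen: base 104 mm (x) by 56 mm (y), 5 mm high, with two 10 mm thick cross ribs at x = -42 and +42 mm. The pen lies along x on both ribs, its underside 14 mm above the bench; each rib has prongs up to 24 mm above the bench on both sides of a 34 mm wide notch centred at y = 0. Between the ribs it is open. Origin under its centre on the bench, z up.
- riser: Fixed low steel bridge: roof 110 mm deep (x) and 90 mm wide (y), underside 42 mm and top 45 mm above the bench, on two side walls 84 mm apart inside; open at the front (-x, towards the robot) and at the back (+x). Origin under its centre on the bench, z up. The carton goes in from the front with its length along x.
- beaker: Bystander: small glass beaker, 55 mm across, 68 mm tall, origin under its centre. Leave it.
- tape: Bystander: roll of tape lying flat, 73 mm across, 19 mm tall, origin under its centre. Leave it.
Things that resemble listed ones, but are neither listed nor needed, are in the scene too. What is shaped like the pen_rest but orange or red is not meant.

How it is judged:
By the outcome, as a careful person would: the job done as asked, in the order asked, and still so for the second after the job is handed in, with the robot touching nothing.
It also fails if it takes over 112 s, if anything falls off the work surface, if the arm or the gripper's body presses on something with over 40 N, if the wrist force passes 120 N, or if a joint passes its speed limit or range.

ROBOT

A 7-joint arm with a two-finger parallel gripper is mounted at the origin on a cart in front of the work surface, level with it; the furniture and walls round the work are solid. World frame = base frame: x ahead of the robot, y to its left, z up, the work surface at z = 0. Lengths are in m, angles in degrees, forces in N, time in s.
With the tool pointing down it reaches from about 0.425 to 0.875 m from the base axis. Payload 9.9 kg.
Tool frame: the origin (TCP) lies on the mounting face of the last link; the fingertips stand 173 mm ahead of it and the grasp point (between the pads) lies arm.grasp_offset ahead of it (arm.grasp_offset is the distance from the TCP to the grasp point, in m); z points along the fingers, y is the direction in which the jaws open and shut (so a half turn about z gives the same grasp; the last joint's range is limited). The gripper opens to 85 mm and grips with 20 to 120 N. Pads are 22 mm wide; open, the fingers measure 114 mm over their backs; the gripper's body (76 mm by 85 mm) begins 54 mm behind the grasp point. The pads swing forward as they close: fully open they stand 13 mm farther back than shut.
Start: joints at [-70.348, 32.985, 1.427, 82.34, -0.859, 64.687, -3.237], TCP at [0.279, 0.614, 0.405] pointing down, gripper open.
Joint ranges: [-157.87, 157.87], [-19.46, 123.44], [-87.15, 90], [11.01, 140.99], [-62.26, 242.26], [9.8, 113.94], [-161.44, 161.44]. Speed limits (degrees/s): [127.2, 127.2, 172.46, 172.46, 180, 180, 180].

INTERFACE

Orientations are given as a 3x3 rotation matrix whose columns are the frame's x, y, z axes.
In Python, from cell import observe, read_camera, camera_model, arm gives the robot as it stands. The module is installed in compiled form; this text tells all that it offers.
- The arm moves only by the tool carry_out, never from a script. Its argument "commands" is text: rows parted by semicolons, each of 6 numbers parted by spaces: the shift along the tool's x, y, z in mm, then the turn, a rotation vector about the tool's x, y, z in rad. A call has 1 to 5 rows; each row shifts and turns the commanded pose from where the row before left it, along the tool's axes as they then stand; what a row does not reach is not made up. A row lasts 1/8 s, in which the tool goes at most 62.5 mm and 10.7 degrees, less where a joint would pass 70% of its speed; a pose out of reach is approached as far as the arm can. A call is refused whole if a number of a shift passes 62.5 or a number of a turn 0.188, either way. A call with a gripper value outside its range is refused whole. "hand" is the gripper's target within -1 to 1 (fully open at 1, half-way at 0, shut at -1), set as the call begins (left out, the last holds). The fingers move at their own pace and stop on an object; the grip force is fixed at half the most. Time passes only in rows, so rows that do not move let the fingers close. It gives the time, the measured TCP pose, the force and the opening at its end, in the units of the state.
- observe(): the state, without advancing time (a new reading comes with each control period).
- read_camera(name): name is "scene" or "top"; returns (picture, depth): 384x512x3 uint8, red, green, blue; 384x512 float32, m along the optical axis (not along the pixel's ray), 0 where there is no reading.
- camera_model(name): a dict with "camera_matrix" (3x3 intrinsics, pixels), "camera_from_world" (4x4, takes a point from world to camera coordinates). Camera axes: x right, y down, z forward; pixel columns grow to the right and rows downward; lengths in m; the calibration is good to about 2 mm. A picture is of the moment at which its call begins. camera_model takes no time and is no camera call.
- arm.sign_off(): hands the job in, once; it reports no verdict.
The state is a dict: "time": time; "qpos": joint angles; "qvel": joint speeds; "joint_torque": joint torques, N m; "ee_pos": TCP position; "orientation": TCP orientation; "contact_force": force on the tool from outside, world axes, zero at the start; "wrist_torque": the same for the moment, N m; "gripper_width": finger opening in m.
Only numpy, scipy, OpenCV 4.12 (cv2) and the standard library are available. Lean on these libraries where they do the work, as an engineer would, in place of code of your own. Each camera call takes 0.05 s, during which the arm holds its last target.

## Working session

There is one attempt and no reset: what is moved stays moved. The work goes in short steps, Python scripts to look and compute and a tool call to move; the robot and the scene stay as the last step left them, time stands still between calls to the robot, and variables do not carry over. Pictures are saved under pics/ and viewed, and the job is handed in when it is done.

Besides the shell and the picture viewer there is one more tool, called after "Call:" as a command line: name --argument value ..., lists and objects as JSON in quotes. carry_out: Moves the arm, as the interface text tells. Its arguments: {"type":"object","properties":{"commands":{"type":"string"},"hand":{"type":"number"}},"required":["commands"]}

```bash
mkdir -p pics; cat > h.py <<'E'
import numpy as np, cv2
from cell import observe, read_camera, camera_model, arm
def grab(n,tag):
    p,d=read_camera(n); np.savez(f'{tag}_{n}.npz',p=p,d=d); cv2.imwrite(f'pics/{tag}_{n}.png',cv2.cvtColor(p,cv2.COLOR_RGB2BGR)); return p,d
def load(n,tag):
    f=np.load(f'{tag}_{n}.npz'); return f['p'],f['d']
def pts(n,d):
    m=camera_model(n);K=m['camera_matrix'];T=np.linalg.inv(m['camera_from_world'])
    v,u=np.mgrid[:d.shape[0],:d.shape[1]]
    c=np.stack([(u-K[0,2])/K[0,0]*d,(v-K[1,2])/K[1,1]*d,d],-1)
    return c@T[:3,:3].T+T[:3,3]
def ray(n,u,v,z):
    m=camera_model(n);K=m['camera_matrix'];T=np.linalg.inv(m['camera_from_world'])
    r=T[:3,:3]@np.linalg.solve(K,[u,v,1.]);o=T[:3,3]
    return o+r*(z-o[2])/r[2]
E
python3 - <<'E'
from h import *
np.set_printoptions(precision=4,suppress=True)
for n in('scene','top'):
    grab(n,'a'); print(camera_model(n))
s=observe(); print(s); print(arm.grasp_offset)
E
```

```text
{'camera_matrix': array([[442.9601,   0.    , 256.477 ],
       [  0.    , 442.9601, 201.5314],
       [  0.    ,   0.    ,   1.    ]]), 'camera_from_world': array([[ 0.5327, -0.8463, -0.0071, -0.3977],
       [-0.6156, -0.3817, -0.6894,  0.3936],
       [ 0.5807,  0.3716, -0.7243,  0.9576],
       [ 0.    ,  0.    ,  0.    ,  1.    ]])}
{'camera_matrix': array([[362.8799,   0.    , 255.3483],
       [  0.    , 362.8799, 187.55  ],
       [  0.    ,   0.    ,   1.    ]]), 'camera_from_world': array([[-0.0211, -0.9998, -0.0064, -0.0551],
       [-0.989 ,  0.0218, -0.1462,  0.6154],
       [ 0.1463,  0.0033, -0.9892,  1.1661],
       [ 0.    ,  0.    ,  0.    ,  1.    ]])}
{'time': 0.1, 'qpos': array([-70.3449,  33.0267,   1.4242,  82.3783,  -0.8616,  64.6881,
        -3.2376]), 'qvel': array([ 0.0058, -0.1611, -0.0473, -0.0786,  0.0714,  0.0286,  0.0003]), 'joint_torque': array([  0.0058, -76.731 ,   2.2573, -28.6607,   0.0157,   0.0086,
         0.    ]), 'ee_pos': array([0.2794, 0.6143, 0.404 ]), 'orientation': array([[-0.9103,  0.414 , -0.0006],
       [ 0.414 ,  0.9103, -0.0013],
       [-0.    , -0.0014, -1.    ]]), 'contact_force': array([-0.4514,  0.1543,  0.9396]), 'wrist_torque': array([-0.0256, -0.0451, -0.0287]), 'gripper_width': 0.08532124527243248}
0.1547
```

View pics/a_scene.png

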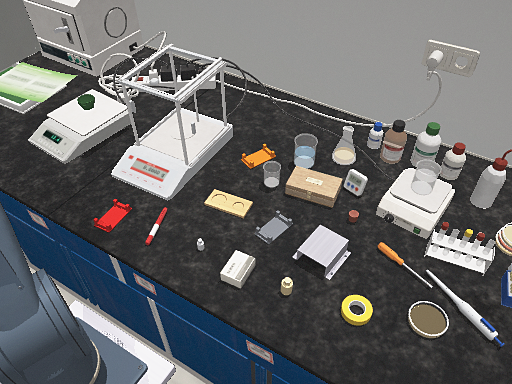

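View pics/a_top.png

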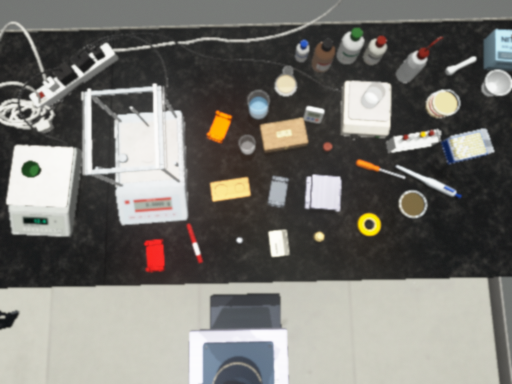

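The scene view shows the small weight at about (200,243), large weight (287,286), pen (157,225), carton (238,268), block (229,203), grey rest (274,226) and riser (323,248). The same things in the top view: small weight (240,240), large weight (319,237), pen (194,243), carton (279,243), block (230,189), rest (278,191), riser (323,192). The red and orange rests are decoys.

```bash
python3 - <<'E'
from h import *
p,d=load('top','a'); c=p[165:275,140:390]; cv2.imwrite('pics/a_topz.png',cv2.resize(cv2.cvtColor(c,cv2.COLOR_RGB2BGR),None,fx=3.2,fy=3.2,interpolation=cv2.INTER_CUBIC))
p,d=load('scene','a'); c=p[180:310,140:370]; cv2.imwrite('pics/a_scz.png',cv2.resize(cv2.cvtColor(c,cv2.COLOR_RGB2BGR),None,fx=3.4,fy=3.4,interpolation=cv2.INTER_CUBIC))
np.set_printoptions(precision=4,suppress=True)
rois={'top':dict(ws=(240,240),wl=(319,237),pen=(194,243),box=(279,243),block=(230,189),rest=(278,191),riser=(323,192)),
'scene':dict(ws=(200,243),wl=(287,286),pen=(157,225),box=(238,268),block=(229,203),rest=(274,226),riser=(323,248))}
for n in rois:
    p,d=load(n,'a'); P=pts(n,d)
    # bench plane
    print(n,'bench z',np.median(P[...,2][(np.abs(P[...,2])<.02)&(d>0)]))
    obj=((P[...,2]>.0035)&(d>0)).astype(np.uint8)
    nl,lab,st,ce=cv2.connectedComponentsWithStats(obj,connectivity=4)
    for k,(u,v) in rois[n].items():
        w=lab[v-4:v+5,u-4:u+5]; w=w[w>0]
        if len(w)==0: print(k,'none');continue
        l=np.bincount(w).argmax(); Q=P[lab==l]; z=Q[:,2]
        r=cv2.minAreaRect((Q[:,:2]*1000).astype(np.float32))
        print(k,len(Q),'mean',Q.mean(0),'z',np.percentile(z,[5,50,95]),'rect',r)
E
```

```text
top bench z 0.0007099825860941156
ws 25 mean [ 0.4421 -0.0118  0.0292] z [0.023  0.0268 0.0388] rect ((442.0083923339844, -11.835811614990234), (16.759199142456055, 13.167363166809082), 88.7259292602539)
wl 79 mean [ 0.4488 -0.272   0.0366] z [0.0111 0.0382 0.0511] rect ((449.2232971191406, -274.8890075683594), (28.311004638671875, 30.384519577026367), 23.572004318237305)
pen 191 mean [0.4371 0.1403 0.013 ] z [0.0046 0.0135 0.0182] rect ((437.1160583496094, 141.00323486328125), (135.3789825439453, 19.334129333496094), 18.107234954833984)
box 460 mean [ 0.4303 -0.1412  0.0319] z [0.028  0.0327 0.0367] rect ((430.93157958984375, -143.8075408935547), (87.08296203613281, 66.98963928222656), 5.676912784576416)
block 671 mean [0.617  0.019  0.0085] z [0.0043 0.0086 0.013 ] rect ((619.0354614257812, 20.63457489013672), (71.68562316894531, 134.06040954589844), 8.899702072143555)
rest 412 mean [ 0.6046 -0.145   0.0092] z [0.0038 0.007  0.0237] rect ((607.3963012695312, -142.74258422851562), (60.99482727050781, 108.12323760986328), 78.84423828125)
riser 1005 mean [ 0.5948 -0.2966  0.0417] z [0
[... 654 characters left out ...]
65585708618164)
box 808 mean [ 0.423  -0.1472  0.0281] z [0.0094 0.0312 0.0346] rect ((428.2223815917969, -143.2156982421875), (85.57727813720703, 60.46579360961914), 5.684027194976807)
block 687 mean [0.6154 0.0145 0.0078] z [0.0042 0.0078 0.0116] rect ((616.5601806640625, 17.73491668701172), (69.06271362304688, 133.80947875976562), 6.580297946929932)
rest 486 mean [ 0.602  -0.1481  0.0095] z [0.0038 0.0067 0.023 ] rect ((601.1419067382812, -145.4894256591797), (58.948890686035156, 101.71511840820312), 78.71436309814453)
riser 1362 mean [ 0.5898 -0.3065  0.0416] z [0.015  0.0446 0.0478] rect ((608.6837768554688, -301.542724609375), (105.11726379394531, 143.1793975830078), 83.19503021240234)
```

```bash
sleep 0.1
```

```text
(no output)
```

View pics/a_topz.png

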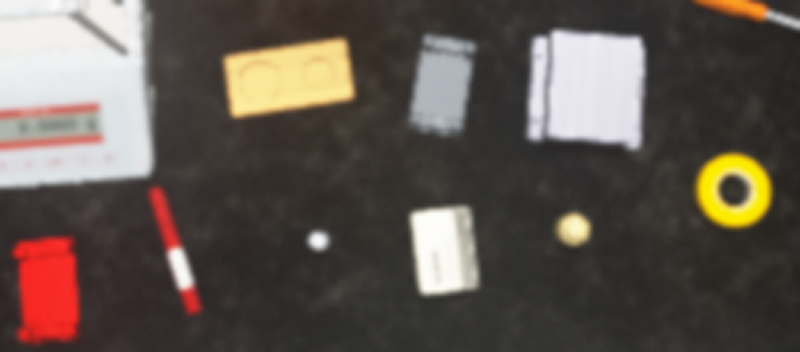

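View pics/a_scz.png

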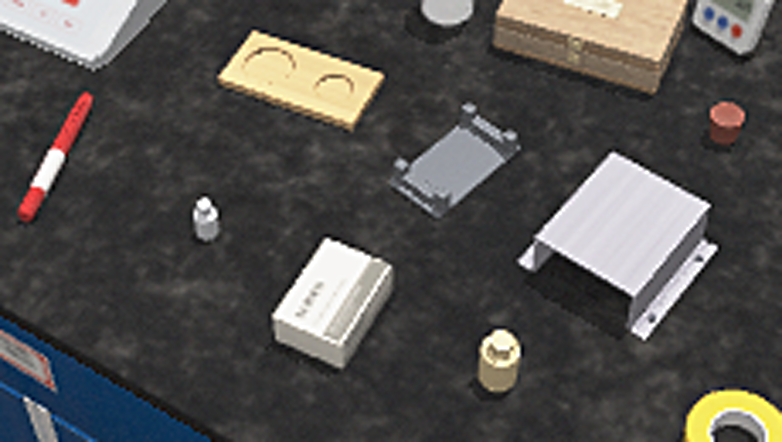

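```bash
cat >> h.py <<'E'
def rectof(Q):
    (c,s,a)=cv2.minAreaRect((np.asarray(Q)[:,:2]*1000).astype(np.float32))
    if s[0]<s[1]: s=(s[1],s[0]); a+=90
    a=(a+90)%180-90
    return 'c=(%.1f,%.1f) long %.1f short %.1f longaxis %.1f deg'%(c[0],c[1],s[0],s[1],a)
def planepts(n,mask,z):
    cs,_=cv2.findContours(mask.astype(np.uint8),cv2.RETR_EXTERNAL,cv2.CHAIN_APPROX_NONE)
    c=max(cs,key=cv2.contourArea)[:,0]
    return np.array([ray(n,u,v,z) for u,v in c])
E
cat > meas.py <<'E'
from h import *
import sys
tag=sys.argv[1]
rois={'top':dict(pen=(194,243),box=(279,243),block=(230,189),rest=(278,191),riser=(323,192)),
'scene':dict(pen=(157,225),box=(238,268),block=(229,203),rest=(274,226),riser=(323,248))}
H=dict(pen=.0075,box=.032,block=.009,rest=.005,riser=.045)
for n in rois:
    p,d=load(n,tag);P=pts(n,d);hsv=cv2.cvtColor(p,cv2.COLOR_RGB2HSV).astype(int)
    for k,(u,v) in rois[n].items():
        z=P[...,2]
        if k=='riser': m=(z>.036)&(z<.055)
        elif k=='box': m=(z>.027)&(z<.037)&(hsv[...,2]>110)
        elif k=='block': m=(hsv[...,1]>70)&(hsv[...,0]<35)&(hsv[...,2]>120)
        elif k=='pen': m=(z>.003)
        else: m=(z>.002)
        m=m&(d>0); w=np.zeros_like(m); r=45; w[v-r:v+r,u-r:u+r]=1
        nl,lab=cv2.connectedComponents((m&w).astype(np.uint8),connectivity=4)
        q=lab[v-3:v+4,u-3:u+4]; l=np.bincount(q[q>0]).argmax(); m=lab==l
        print(n,k,m.sum(),rectof(planepts(n,m,H[k])))
    # weights: knob top region
    for k,(u,v),ht in (('ws',{'top':(240,240),'scene':(200,243)}[n],.038),('wl',{'top':(319,237),'scene':(287,286)}[n],.05)):
        w=np.zeros(d.shape,bool); w[v-16:v+17,u-16:u+17]=1
        m=w&(d>0)&(P[...,2]>ht-.006); Q=P[m]
        print(n,k,'knob px',np.argwhere(m).mean(0)[::-1],'->',np.round(np.array(ray(n,*np.argwhere(m).mean(0)[::-1],ht-.001))*1000,1),m.sum())
E
python3 meas.py a
```

```text
top pen 196 c=(437.8,138.2) long 135.0 short 23.9 longaxis 18.1 deg
top box 425 c=(430.4,-141.4) long 81.7 short 58.1 longaxis 5.3 deg
top block 802 c=(617.0,19.8) long 137.2 short 71.2 longaxis -82.4 deg
top rest 502 c=(608.7,-142.8) long 113.4 short 69.6 longaxis -12.4 deg
top riser 900 c=(595.0,-299.9) long 109.8 short 90.9 longaxis -6.0 deg
top ws knob px [239.125 239.875] -> [442.4 -11.2  37. ] 8
top wl knob px [320.09090909 236.09090909] -> [ 449.  -275.8   49. ] 22
scene pen 210 c=(436.5,140.2) long 140.9 short 19.0 longaxis 19.8 deg
scene box 623 c=(428.0,-144.3) long 84.4 short 59.8 longaxis 5.6 deg
scene block 702 c=(613.2,16.1) long 132.3 short 70.1 longaxis -82.8 deg
scene rest 593 c=(606.6,-141.2) long 116.9 short 74.1 longaxis -11.3 deg
scene riser 1196 c=(591.6,-302.9) long 113.5 short 93.0 longaxis -5.5 deg
scene ws knob px [199.46666667 239.86666667] -> [440.1 -13.5  37. ] 15
scene wl knob px [287.075 279.95 ] -> [ 446.3 -277.4   49. ] 40
```

```bash
cat >> h.py <<'E'
from scipy.spatial.transform import Rotation as R
def Rt(a,t=0,hd=0):  # jaw angle a (deg), tilt t deg toward heading hd
    a=np.radians(a); y=np.array([np.cos(a),np.sin(a),0]);z=np.array([0,0,-1.]);x=np.cross(y,z)
    M=np.c_[x,y,z]
    ax=np.array([np.sin(np.radians(hd)),-np.cos(np.radians(hd)),0])
    return R.from_rotvec(ax*np.radians(t)).as_matrix()@M
def rows(wps,start=None):
    """wps: list of (grasp xyz mm, Rmat, nrows)"""
    s=observe(); G=arm.grasp_offset*1000
    Rc=s['orientation'];pc=s['ee_pos']*1000
    if start is not None: pc,Rc=start[0]-G*start[1][:,2],start[1]
    print('t %.2f grasp at'%s['time'],np.round(pc+G*Rc[:,2],1),'w %.1f'%(s['gripper_width']*1e3))
    out=[]
    for g,Rg,n in wps:
        pg=np.array(g,float)-G*Rg[:,2]
        p0,R0=pc,Rc
        rv=R.from_matrix(R0.T@Rg).as_rotvec()
        for i in range(1,n+1):
            pt=p0+(pg-p0)*i/n; Rtg=R0@R.from_rotvec(rv*i/n).as_matrix()
            sh=np.round(Rc.T@(pt-pc),1); tu=np.round(R.from_matrix(Rc.T@Rtg).as_rotvec(),4)
            out.append((sh,tu)); pc=pc+Rc@sh; Rc=Rc@R.from_rotvec(tu).as_matrix()
    for i in range(0,len(out),5):
        print('; '.join(' '.join('%g'%(v+0) for v in np.r_[a,b]) for a,b in out[i:i+5]))
    print('end grasp',np.round(pc+G*Rc[:,2],1))
E
python3 - <<'E'
from h import *
rows([((430,150,245),Rt(7.4),11),((448,-277,180),Rt(7.4),10)])
E
```

```text
t 0.10 grasp at [279.3 614.1 249.3] w 85.3
-29.9 -32.8 0.4 -0.0001 0.0001 0.0923; -32.9 -29.8 0.5 -0.0001 0 0.0922; -35.4 -26.7 0.4 -0.0002 0.0001 0.0923; -37.8 -23.3 0.4 -0.0001 0.0001 0.0922; -39.7 -19.8 0.4 -0.0001 0 0.0923
-41.4 -16 0.4 -0.0001 0.0001 0.0922; -42.7 -12.1 0.4 -0.0001 0.0001 0.0923; -43.6 -8.2 0.4 -0.0001 0.0001 0.0922; -44.2 -4.1 0.4 -0.0002 0 0.0923; -44.4 0 0.4 -0.0001 0.0001 0.0922
-44.1 4.1 0.4 -0.0001 0.0001 0.0923; -42.6 -3.7 6.5 0 0 0; -42.6 -3.7 6.5 0 0 0; -42.5 -3.7 6.5 0 0 0; -42.6 -3.7 6.5 0 0 0
-42.6 -3.8 6.5 0 0 0; -42.6 -3.7 6.5 0 0 0; -42.6 -3.7 6.5 0 0 0; -42.5 -3.7 6.5 0 0 0; -42.6 -3.7 6.5 0 0 0
-42.6 -3.7 6.5 0 0 0
end grasp [ 448. -277.  180.]
```

Call:
carry_out --commands "-30 -33 0 0 0 0.092; -33 -30 0 0 0 0.092; -35 -27 0 0 0 0.092; -38 -23 0 0 0 0.092; -40 -20 0 0 0 0.092" --hand 1

```text
time: 0.72
ee_pos: [0.3482, 0.4012, 0.4045]
orientation: [[-0.629, 0.777, -0.0], [0.777, 0.629, -0.0], [-0.0, -0.0, -1.0]]
contact_force: [0.6, -0.7, 1.4]
gripper_width: 0.0856
```

Call:
carry_out --commands "-41 -16 0 0 0 0.092; -43 -12 0 0 0 0.092; -44 -8 0 0 0 0.092; -44 -4 0 0 0 0.092; -44 0 0 0 0 0.092"

```text
time: 1.35
ee_pos: [0.4171, 0.1908, 0.4047]
orientation: [[-0.219, 0.976, -0.0], [0.976, 0.219, -0.0], [-0.0, -0.0, -1.0]]
contact_force: [0.2, 0.1, -0.3]
gripper_width: 0.0857
```

Call:
carry_out --commands "-44 4 0 0 0 0.092; -43 -4 6 0 0 0; -43 -4 6 0 0 0; -43 -4 6 0 0 0; -43 -4 6 0 0 0"

```text
time: 1.98
ee_pos: [0.4372, -0.0237, 0.3805]
orientation: [[-0.132, 0.991, -0.0], [0.991, 0.132, 0.0], [0.0, -0.0, -1.0]]
contact_force: [1.1, 0.5, -0.3]
gripper_width: 0.0854
```

Call:
carry_out --commands "-43 -4 6 0 0 0; -43 -4 6 0 0 0; -43 -4 6 0 0 0; -43 -4 6 0 0 0; -43 -4 6 0 0 0"

```text
time: 2.6
ee_pos: [0.4458, -0.2395, 0.3503]
orientation: [[-0.132, 0.991, -0.0], [0.991, 0.132, 0.0], [0.0, -0.0, -1.0]]
contact_force: [0.3, 0.1, -0.6]
gripper_width: 0.0855
```

```bash
python3 - <<'E'
from h import *
rows([((448,-277,60),Rt(7.4),4),((448,-277,30),Rt(7.4),2)])
E
```

```text
t 2.60 grasp at [ 445.8 -239.4  195.6] w 85.5
-9.4 -0.7 33.9 -0.0001 -0.0001 0.0008; -9.4 -0.7 33.9 0 -0.0001 0.0008; -9.4 -0.6 33.9 -0.0001 0 0.0007; -9.3 -0.7 33.9 -0.0001 -0.0001 0.0008; 0 0 15 0 0 0
0 0 15 0 0 0
end grasp [ 448. -277.   30.]
```

Call:
carry_out --commands "-19 -1.3 30 0 0 0.002; -19 -1.3 35 0 0 0.002; 0 0 40 0 0 0; 0 0 35 0 0 0; 0 0 18 0 0 0"

```text
time: 3.22
ee_pos: [0.4478, -0.2759, 0.1907]
orientation: [[-0.128, 0.992, -0.002], [0.992, 0.128, 0.001], [0.002, -0.002, -1.0]]
contact_force: [-0.7, 0.3, -0.4]
gripper_width: 0.0854
```

```bash
python3 - <<'E'
from h import *
grab('scene','b')
rows([((448,-277,30),Rt(7.4),1)])
p,d=load('scene','b'); cv2.imwrite('pics/bz.png',cv2.resize(cv2.cvtColor(p[150:340,170:400],cv2.COLOR_RGB2BGR),None,fx=3,fy=3,interpolation=cv2.INTER_CUBIC))
E
```

```text
t 3.27 grasp at [ 446.9 -275.4   34.7] w 85.4
-1.4 0.3 4.7 -0.0036 -0.0024 -0.0011
end grasp [ 448. -277.   30.]
```

View pics/bz.png

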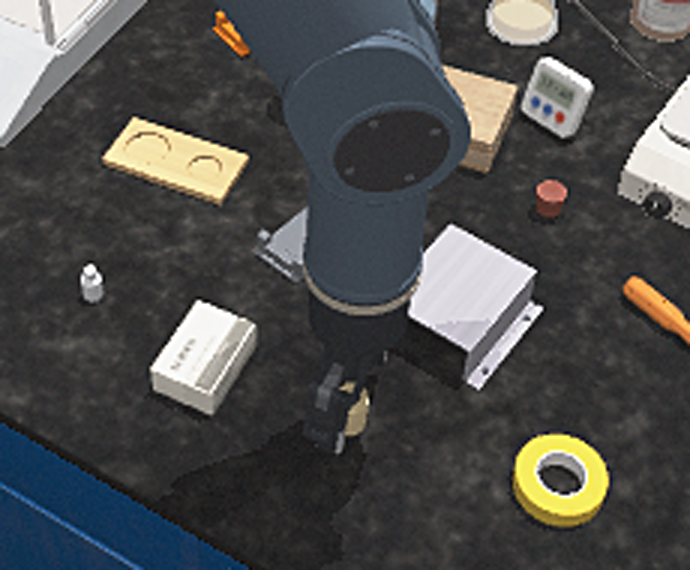

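The zoomed view shows the large weight between the fingers, at zoom (355,408). I'll lower slightly and close.

Call:
carry_out --commands "-1 0 4.5 0 0 0; 0 0 0 0 0 0; 0 0 0 0 0 0; 0 0 0 0 0 0; 0 0 0 0 0 0" --hand -1

```text
time: 3.9
ee_pos: [0.4485, -0.2773, 0.1892]
orientation: [[-0.128, 0.992, 0.001], [0.992, 0.128, -0.001], [-0.001, 0.001, -1.0]]
contact_force: [-1.5, 0.9, 7.0]
gripper_width: 0.0255
```

Call:
carry_out --commands "0 0 0 0 0 0; 0 0 0 0 0 0; 0 0 0 0 0 0"

```text
time: 4.28
ee_pos: [0.4486, -0.2773, 0.1892]
orientation: [[-0.128, 0.992, 0.001], [0.992, 0.128, -0.001], [-0.001, 0.001, -1.0]]
contact_force: [-0.6, 1.2, 6.1]
gripper_width: 0.0259
```

```bash
python3 - <<'E'
from h import *
rows([((448,-277,80),Rt(7.4),2),((610,50,80),Rt(7.4),9),((610.9,49.7,45),Rt(7.4),1)])
E
```

```text
t 4.28 grasp at [ 448.8 -277.4   34.5] w 25.9
0.2 -0.2 -22.7 0.0006 0.0004 -0.0006; 0.2 -0.3 -22.8 0.0007 0.0004 -0.0005; 33.7 22.5 0 0 0 0; 33.7 22.6 0 0 0 0; 33.7 22.5 0 0 0 0
33.7 22.5 0 0 0 0; 33.7 22.5 0 0 0 0; 33.8 22.6 0 0 0 0; 33.7 22.5 0 0 0 0; 33.7 22.5 0 0 0 0
33.7 22.6 0 0 0 0; -0.4 0.8 35 0 0 0
end grasp [610.9  49.7  45. ]
```

Call:
carry_out --commands "0 0 0 0 0 0; 0 0 0 0 0 0; 0 0 0 0 0 0" --hand 0.2

```text
time: 4.65
ee_pos: [0.4484, -0.2771, 0.1883]
orientation: [[-0.128, 0.992, 0.0], [0.992, 0.128, -0.0], [-0.0, 0.0, -1.0]]
contact_force: [-0.5, -0.0, -0.3]
gripper_width: 0.0513
```

Call:
carry_out --commands "0 0 4 0 0 0; 0 0 0 0 0 0; 0 0 0 0 0 0"

```text
time: 5.03
ee_pos: [0.4484, -0.2772, 0.1841]
orientation: [[-0.128, 0.992, -0.0], [0.992, 0.128, 0.0], [0.0, -0.0, -1.0]]
contact_force: [0.2, -0.3, -0.0]
gripper_width: 0.0509
```

```bash
python3 - <<'E'
from h import *
grab('scene','c')
rows([((448,-277,30),Rt(7.4),1)])
p,d=load('scene','c'); cv2.imwrite('pics/cz.png',cv2.resize(cv2.cvtColor(p[240:320,240:340],cv2.COLOR_RGB2BGR),None,fx=6,fy=6,interpolation=cv2.INTER_CUBIC))
E
```

```text
t 5.08 grasp at [ 448.4 -277.2   29.5] w 51.4
0.3 -0.4 -0.5 -0.0002 0 -0.0012
end grasp [ 448. -277.   30.]
```

View pics/cz.png

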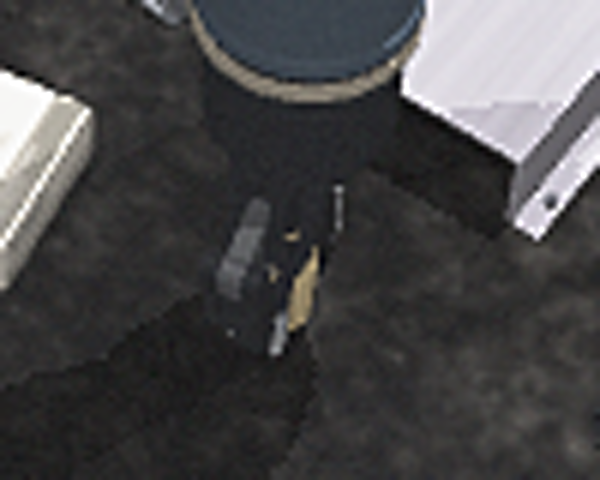

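The weight is still upright between the fingers at zoom (300,290). Now I grip lower.

Call:
carry_out --commands "0 0 0 0 0 0; 0 0 0 0 0 0; 0 0 0 0 0 0; 0 0 0 0 0 0" --hand -1

```text
time: 5.58
ee_pos: [0.4484, -0.2772, 0.1845]
orientation: [[-0.128, 0.992, 0.0], [0.992, 0.128, -0.0], [-0.0, 0.0, -1.0]]
contact_force: [-1.5, 0.2, 4.9]
gripper_width: 0.0262
```

Call:
carry_out --commands "0 0 -10 0 0 0; 0 0 -20 0 0 0; 0 0 -20 0 0 0; 0 0 0 0 0 0"

```text
time: 6.08
ee_pos: [0.4487, -0.2774, 0.2355]
orientation: [[-0.128, 0.992, 0.002], [0.992, 0.128, -0.001], [-0.002, 0.002, -1.0]]
contact_force: [0.7, -0.1, -2.1]
gripper_width: 0.0261
```

```bash
python3 - <<'E'
from h import *
grab('scene','d')
print(observe()['contact_force'])
rows([((610.9,49.7,80),Rt(7.4),10),((610.9,49.7,46),Rt(7.4),1)])
p,d=load('scene','d'); cv2.imwrite('pics/dz.png',cv2.resize(cv2.cvtColor(p[210:320,220:340],cv2.COLOR_RGB2BGR),None,fx=5,fy=5,interpolation=cv2.INTER_CUBIC))
E
```

```text
[-0.50194255  0.58481809 -2.4465379 ]
t 6.12 grasp at [ 448.8 -277.2   79.9] w 26.3
30.3 20.3 0 0.0001 0.0001 -0.0001; 30.4 20.3 0 0.0001 0 -0.0001; 30.3 20.3 0 0.0001 0.0001 -0.0001; 30.3 20.2 0 0.0001 0.0001 0; 30.4 20.3 0 0.0001 0.0001 -0.0001
30.3 20.3 0 0.0001 0 -0.0001; 30.3 20.3 0 0.0001 0.0001 -0.0001; 30.3 20.3 0 0.0002 0.0001 -0.0001; 30.4 20.3 -0.1 0.0001 0 -0.0001; 30.3 20.3 0 0.0001 0.0001 -0.0001
0 0 34 0 0 0
end grasp [610.9  49.7  46. ]
```

View pics/dz.png

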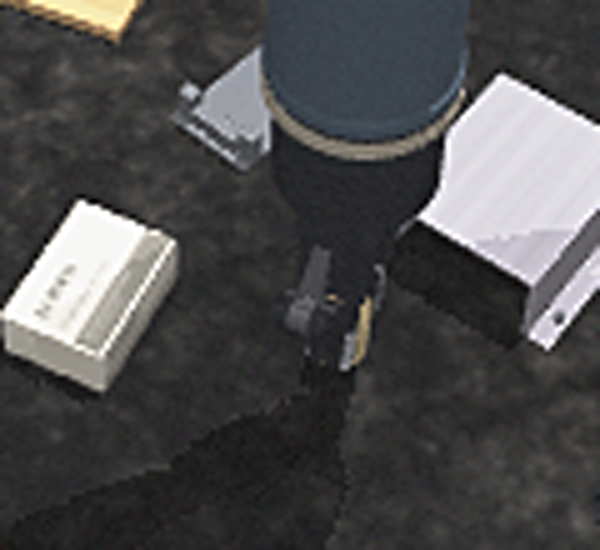

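The weight is held: the force is −2.1 N and the brass body shows between the pads at zoom (362,330). I'm carrying it to the wide pocket.

Call:
carry_out --commands "20 13 0 0 0 0; 32 21 0 0 0 0; 36 24 0 0 0 0; 36 24 0 0 0 0; 36 24 0 0 0 0"

```text
time: 6.75
ee_pos: [0.5334, -0.1035, 0.2332]
orientation: [[-0.128, 0.992, -0.001], [0.992, 0.128, 0.0], [0.0, -0.001, -1.0]]
contact_force: [0.8, -0.4, -1.3]
gripper_width: 0.0262
```

Call:
carry_out --commands "36 24 0 0 0 0; 36 24 0 0 0 0; 36 24 0 0 0 0; 24 16 0 0 0 0; 11.3 7 0 0 0 0"

```text
time: 7.38
ee_pos: [0.6092, 0.0513, 0.2329]
orientation: [[-0.13, 0.991, -0.002], [0.992, 0.13, 0.0], [0.0, -0.001, -1.0]]
contact_force: [-0.3, -0.0, -2.8]
gripper_width: 0.0261
```

Call:
carry_out --commands "0 0 0 0 0 0; 0 0 0 0 0 0"

```text
time: 7.62
ee_pos: [0.6085, 0.0475, 0.234]
orientation: [[-0.126, 0.992, -0.001], [0.992, 0.126, -0.001], [-0.001, -0.001, -1.0]]
contact_force: [0.6, -1.0, -1.0]
gripper_width: 0.0259
```

```bash
python3 - <<'E'
from h import *
grab('scene','e')
rows([((610.9,49.7,80),Rt(7.4),1),((610.9,49.7,46),Rt(7.4),1)])
p,d=load('scene','e'); cv2.imwrite('pics/ez.png',cv2.resize(cv2.cvtColor(p[130:260,170:300],cv2.COLOR_RGB2BGR),None,fx=4.5,fy=4.5,interpolation=cv2.INTER_CUBIC))
E
```

```text
t 7.67 grasp at [608.5  47.4  79.5] w 26.1
1.9 2.6 -0.5 -0.0006 0.0008 -0.0034; 0 0 34 0 0 0
end grasp [610.9  49.7  46. ]
```

View pics/ez.png

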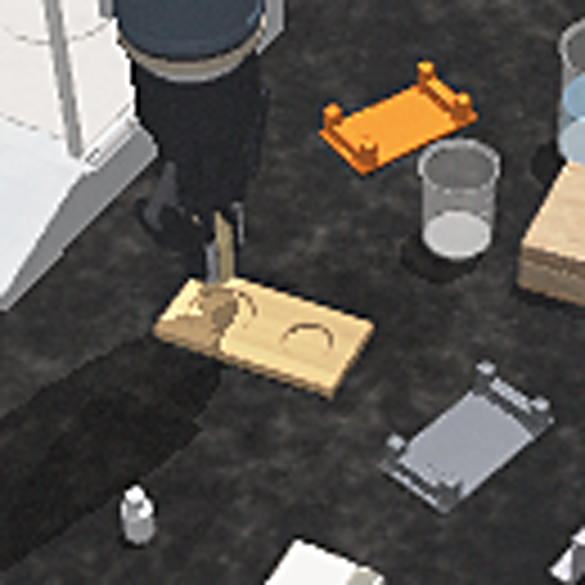

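```bash
python3 - <<'E'
from h import *
for u,v in((219.7,200.1),(238.7,205.7)): print(ray('scene',u,v,.009))
E
```

```text
[0.60936103 0.04319362 0.009     ]
[ 0.62023448 -0.01769179  0.009     ]
```

Call:
carry_out --commands "1 2.5 20 0 0 0; 0 0 15 0 0 0; 0 0 6 0 0 0; 0 0 3 0 0 0; 0 0 0 0 0 0"

```text
time: 8.3
ee_pos: [0.6115, 0.0505, 0.1903]
orientation: [[-0.128, 0.992, 0.0], [0.992, 0.128, -0.0], [-0.0, 0.0, -1.0]]
contact_force: [0.7, -1.1, -2.2]
gripper_width: 0.026
```

Call:
carry_out --commands "-1.5 0 1 0 0 0; 0 0 0.7 0 0 0; 0 0 0 0 0 0"

```text
time: 8.68
ee_pos: [0.6118, 0.0493, 0.1896]
orientation: [[-0.128, 0.992, 0.001], [0.992, 0.128, 0.001], [0.001, 0.001, -1.0]]
contact_force: [-1.9, 1.3, 7.3]
gripper_width: 0.0258
```

```bash
python3 - <<'E'
from h import *
grab('scene','f')
print(observe()['contact_force'],observe()['ee_pos'])
p,d=load('scene','f'); cv2.imwrite('pics/fz.png',cv2.resize(cv2.cvtColor(p[150:250,170:280],cv2.COLOR_RGB2BGR),None,fx=6,fy=6,interpolation=cv2.INTER_CUBIC))
E
```

```text
[-2.73919967  1.30454046  7.95986131] [0.61175525 0.04927495 0.1895813 ]
```

View pics/fz.png

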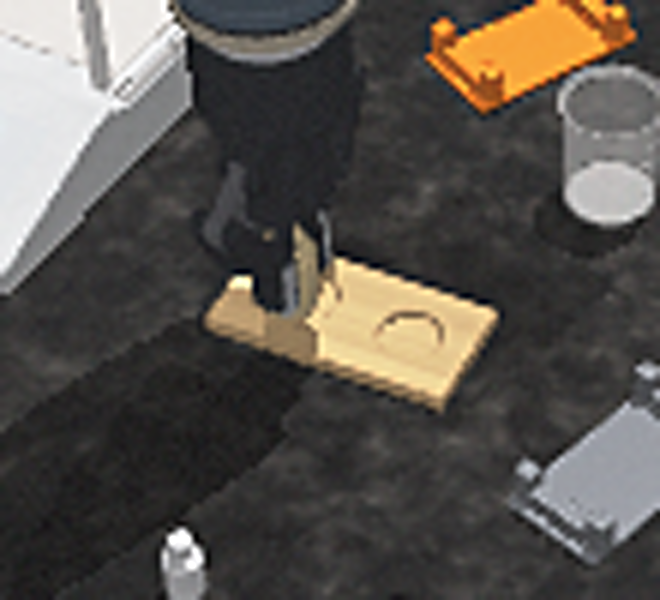

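Contact came at a bottom height of about 5 mm, which is the pocket floor (the rim would be 9). Releasing.

Call:
carry_out --commands "0 0 0 0 0 0; 0 0 0 0 0 0; 0 0 0 0 0 0; 0 0 -10 0 0 0; 0 0 -30 0 0 0" --hand 0.2

```text
time: 9.35
ee_pos: [0.6111, 0.0491, 0.2282]
orientation: [[-0.128, 0.992, -0.003], [0.992, 0.128, -0.0], [-0.0, -0.003, -1.0]]
contact_force: [0.6, -0.0, -0.2]
gripper_width: 0.0512
```

Call:
carry_out --commands "0 0 -30 0 0 0; -20 -20 0 0 0 0; -20 -40 0 0 0 0; -10 -40 0 0 0 0; -5 -40 0 0 0 0"

```text
time: 9.98
ee_pos: [0.4786, -0.0242, 0.2592]
orientation: [[-0.127, 0.992, 0.001], [0.992, 0.127, -0.0], [-0.0, 0.001, -1.0]]
contact_force: [1.0, 0.7, 0.1]
gripper_width: 0.0513
```

```bash
python3 - <<'E'
from h import *
grab('scene','g');grab('top','g')
rows([((441,-12,60),Rt(7.4),2),((441,-12,26),Rt(7.4),1)])
a=load('scene','g')[0][150:250,170:280];b=load('top','g')[0][165:265,180:290]
cv2.imwrite('pics/gz.png',cv2.resize(cv2.cvtColor(np.hstack([a,b]),cv2.COLOR_RGB2BGR),None,fx=3.6,fy=3.6,interpolation=cv2.INTER_CUBIC))
E
```

```text
t 10.07 grasp at [475.5 -24.7 104.4] w 51.4
8.5 -16.5 22.3 -0.0016 -0.0004 -0.0021; 8.5 -16.5 22.2 -0.0015 -0.0005 -0.0021; 0 0 34 0 0 0
end grasp [441. -12.  26.]
```

View pics/gz.png

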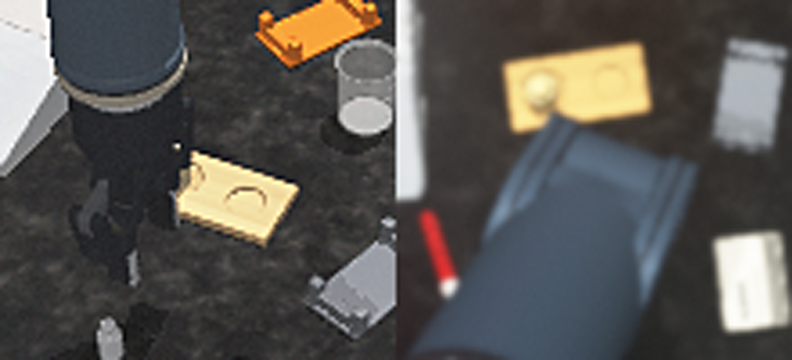

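The large weight stands in the wide pocket, at about (540,90) in the right-hand panel. Next is the small weight.

Call:
carry_out --commands "8.5 -16.5 10 0 0 -0.003; 8.5 -16.5 10 0 0 0; 0 0 0 0 0 0; 0 0 0 0 0 0"

```text
time: 10.58
ee_pos: [0.4461, -0.0108, 0.239]
orientation: [[-0.131, 0.991, 0.002], [0.991, 0.131, -0.0], [-0.0, 0.002, -1.0]]
contact_force: [-0.0, 0.1, 0.7]
gripper_width: 0.0512
```

```bash
python3 - <<'E'
from h import *
rows([((441,-12,60),Rt(7.4),1),((441,-12,26),Rt(7.4),1)])
E
```

```text
t 10.57 grasp at [446.4 -10.8  84.3] w 51.2
-0.5 -5.2 24.3 0.0017 0.0004 0.002; 0 0 34 0 0 0
end grasp [441. -12.  26.]
```

Call:
carry_out --commands "-0.5 -5.5 20 0 0 0; 0 0 20 0 0 0; 0 0 13 0 0 0; 0 0 5 0 0 0; 0 0 0 0 0 0"

```text
time: 11.2
ee_pos: [0.4397, -0.0121, 0.1805]
orientation: [[-0.13, 0.991, -0.0], [0.991, 0.13, -0.0], [-0.0, -0.0, -1.0]]
contact_force: [-0.7, -0.5, 0.8]
gripper_width: 0.051
```

```bash
python3 - <<'E'
from h import *
grab('scene','i')
rows([((441,-12,26),Rt(7.4),1)])
a=load('scene','i')[0][200:270,160:240]
cv2.imwrite('pics/iz.png',cv2.resize(cv2.cvtColor(a,cv2.COLOR_RGB2BGR),None,fx=7,fy=7,interpolation=cv2.INTER_CUBIC))
E
```

```text
t 11.25 grasp at [439.8 -12.   26. ] w 51.3
-0.1 1.3 0 0.0003 0.0001 0.0016
end grasp [441. -12.  26.]
```

View pics/iz.png

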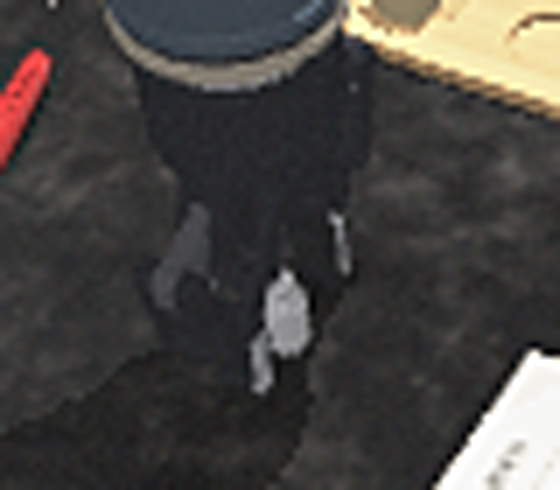

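The small weight sits between the fingers at zoom (288,315). Closing.

Call:
carry_out --commands "0 0 0 0 0 0; 0 0 0 0 0 0; 0 0 0 0 0 0; 0 0 0 0 0 0; 0 0 0 0 0 0" --hand -1

```text
time: 11.88
ee_pos: [0.4396, -0.0119, 0.1811]
orientation: [[-0.131, 0.991, 0.001], [0.991, 0.131, 0.0], [0.0, 0.001, -1.0]]
contact_force: [-1.4, -0.5, 8.2]
gripper_width: 0.0155
```

Call:
carry_out --commands "0 0 -10 0 0 0; 0 0 -20 0 0 0; 0 0 -15 0 0 0; 0 0 0 0 0 0"

```text
time: 12.38
ee_pos: [0.4397, -0.0118, 0.2266]
orientation: [[-0.131, 0.991, 0.002], [0.991, 0.131, 0.0], [-0.0, 0.002, -1.0]]
contact_force: [0.4, 0.8, -0.1]
gripper_width: 0.0154
```

```bash
python3 - <<'E'
from h import *
grab('scene','j')
rows([((619,-15,70),Rt(7.4),6)])
a=load('scene','j')[0][190:260,160:240]
cv2.imwrite('pics/jz.png',cv2.resize(cv2.cvtColor(a,cv2.COLOR_RGB2BGR),None,fx=7,fy=7,interpolation=cv2.INTER_CUBIC))
E
```

```text
t 12.43 grasp at [439.7 -11.7  71.3] w 15.4
-4.5 29.6 0.2 0.0002 0 0.0004; -4.4 29.6 0.3 0.0002 0 0.0004; -4.5 29.5 0.2 0.0002 0 0.0004; -4.4 29.6 0.3 0.0002 0.0001 0.0003; -4.4 29.6 0.2 0.0002 0 0.0004
-4.4 29.6 0.2 0.0002 0 0.0004
end grasp [619. -15.  70.]
```

View pics/jz.png

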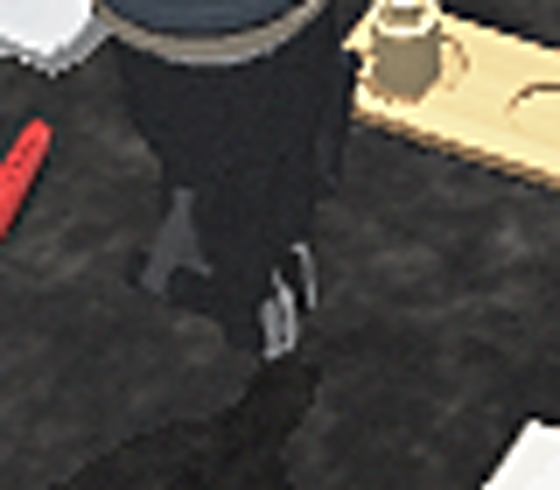

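Call:
carry_out --commands "-3 18 0 0 0 0; -5 32 0 0 0 0; -5 36 0 0 0 0; -5 36 0 0 0 0; -5 32 0 0 0 0"

```text
time: 13.05
ee_pos: [0.5962, -0.0144, 0.2246]
orientation: [[-0.131, 0.991, -0.001], [0.991, 0.131, 0.0], [0.0, -0.001, -1.0]]
contact_force: [-0.3, -0.1, 0.2]
gripper_width: 0.0157
```

Call:
carry_out --commands "-3.5 23.5 0 0 0 0; 0 0 0 0 0 0; 0 0 0 0 0 0; 0 0 0 0 0 0"

```text
time: 13.55
ee_pos: [0.6181, -0.015, 0.2253]
orientation: [[-0.13, 0.991, -0.001], [0.991, 0.13, 0.0], [0.0, -0.001, -1.0]]
contact_force: [-0.4, -0.3, 0.4]
gripper_width: 0.0156
```

```bash
python3 - <<'E'
from h import *
rows([((619,-15,32),Rt(7.4),2)])
E
```

```text
t 13.55 grasp at [617.9 -15.   70.6] w 15.6
0 0.5 19.3 -0.0005 -0.0002 0.0008; -0.1 0.5 19.3 -0.0006 -0.0002 0.0007
end grasp [619. -15.  32.]
```

Call:
carry_out --commands "0 1 18 0 0 0; 0 0 14 0 0 0; 0 0 5 0 0 0; 0 0 2 0 0 0; 0 0 0 0 0 0"

```text
time: 14.18
ee_pos: [0.6199, -0.015, 0.1866]
orientation: [[-0.13, 0.991, 0.0], [0.991, 0.13, -0.0], [-0.0, 0.0, -1.0]]
contact_force: [-0.2, 0.0, -0.9]
gripper_width: 0.015
```

Call:
carry_out --commands "0 0 1 0 0 0; 0 0 0 0 0 0"

```text
time: 14.42
ee_pos: [0.6201, -0.015, 0.1862]
orientation: [[-0.131, 0.991, 0.001], [0.991, 0.131, 0.0], [-0.0, 0.001, -1.0]]
contact_force: [-1.4, 0.0, 5.2]
gripper_width: 0.0151
```

Contact came at grasp z = 31.5 mm, so the weight's bottom is at about 5 mm and it rests on the pocket floor. Releasing and retreating.

Call:
carry_out --commands "0 0 0 0 0 0; 0 0 0 0 0 0; 0 0 0 0 0 0; 0 0 -10 0 0 0; 0 0 -30 0 0 0" --hand 0

```text
time: 15.05
ee_pos: [0.6194, -0.0148, 0.2252]
orientation: [[-0.131, 0.991, -0.003], [0.991, 0.131, -0.0], [0.0, -0.003, -1.0]]
contact_force: [0.4, 0.5, 0.4]
gripper_width: 0.0428
```

Call:
carry_out --commands "0 0 -30 0 0 0; 10 -40 0 0 0 0.15; 15 -45 0 0 0 0.15; 20 -45 0 0 0 0.15; 20 -20 0 0 0 0.15"

```text
time: 15.68
ee_pos: [0.4782, 0.0586, 0.2562]
orientation: [[0.457, 0.889, -0.001], [0.889, -0.457, 0.001], [0.001, -0.002, -1.0]]
contact_force: [0.5, 0.6, 0.2]
gripper_width: 0.0426
```

```bash
python3 - <<'E'
from h import *
grab('scene','k');grab('top','k')
rows([((437,139,70),Rt(-71.5),4),((437,139,10),Rt(-71.5),2)])
rows([((437,139,70),Rt(108.5),8),((437,139,10),Rt(108.5),2)])
print(observe()['qpos'])
a=load('scene','k')[0][150:250,150:280];b=load('top','k')[0][165:265,160:290]
cv2.imwrite('pics/kz.png',cv2.resize(cv2.cvtColor(np.hstack([a,b]),cv2.COLOR_RGB2BGR),None,fx=3,fy=3,interpolation=cv2.INTER_CUBIC))
E
```

```text
t 15.78 grasp at [478.9  61.4 101.1] w 42.7
12.6 -18.2 7.8 -0.0006 -0.0001 0.1948; 8.9 -20.3 7.8 -0.0006 0 0.1949; 4.8 -21.6 7.8 -0.0006 -0.0001 0.1948; 0.5 -22.1 7.8 -0.0006 0 0.1948; 0 0 30 0 0 0
0 0 30 0 0 0
end grasp [437.1 139.   10. ]
t 15.78 grasp at [478.9  61.4 101.1] w 42.7
6.3 -9.1 3.9 0 -0.0004 -0.2953; 8.7 -6.8 3.9 0.0001 -0.0003 -0.2953; 10.3 -4.1 3.9 0 -0.0004 -0.2953; 11 -0.8 3.9 0.0001 -0.0004 -0.2952; 10.9 2.4 3.9 0 -0.0004 -0.2953
9.6 5.4 3.9 0 -0.0004 -0.2953; 7.7 8 3.9 0.0001 -0.0003 -0.2953; 5 9.9 3.9 0 -0.0004 -0.2953; 0 0 30 0 0 0; 0 0 30 0 0 0
end grasp [437. 139.  10.]
[-36.08796246  33.74147451  35.27280335 121.60319998 -34.40240865
  34.83340531  -3.11150215]
```

View pics/kz.png

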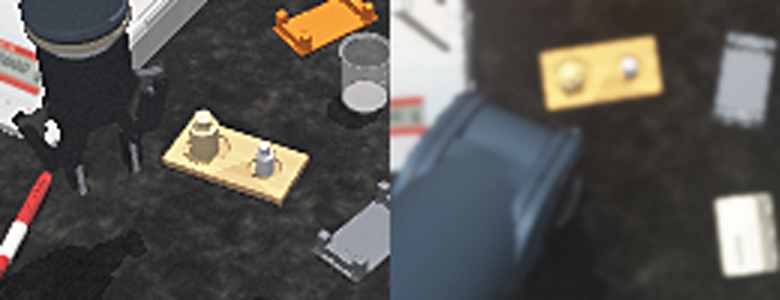

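Both weights stand in their pockets: large at (203,140) and small at (264,160) in the left panel. Now the pen.

Call:
carry_out --commands "10 -14 4 0 0 0.156; 8 -16 4 0 0 0.156; 5 -17 4 0 0 0.156; 2 -17 4 0 0 0.156; 0 -18 4 0 0 0.156"

```text
time: 16.4
ee_pos: [0.4395, 0.1357, 0.2359]
orientation: [[0.95, 0.313, 0.001], [0.313, -0.95, 0.0], [0.001, -0.0, -1.0]]
contact_force: [0.1, -0.2, 0.1]
gripper_width: 0.043
```

Call:
carry_out --commands "0 0 0 0 0 0; 0 0 0 0 0 0"

```text
time: 16.65
ee_pos: [0.4397, 0.135, 0.2359]
orientation: [[0.948, 0.32, 0.001], [0.32, -0.948, -0.0], [0.001, 0.001, -1.0]]
contact_force: [1.0, -0.3, -0.6]
gripper_width: 0.0427
```

```bash
python3 - <<'E'
from h import *
rows([((437,139,70),Rt(-71.5),1),((437,139,10),Rt(-71.5),2)])
grab('scene','l')
print(observe()['qpos'])
a=load('scene','l')[0][150:270,100:220]
cv2.imwrite('pics/lz.png',cv2.resize(cv2.cvtColor(a,cv2.COLOR_RGB2BGR),None,fx=4.5,fy=4.5,interpolation=cv2.INTER_CUBIC))
E
```

```text
t 16.65 grasp at [439.8 135.   81.2] w 42.7
-1.2 -4.6 11.2 0.0006 -0.001 0.0023; 0 0 30 0 0 0; 0 0 30 0 0 0
end grasp [437.1 139.   10. ]
[-52.43513135  38.65330895  46.49146256 126.06900787 -50.205462
  36.1022674  -40.33466186]
```

View pics/lz.png

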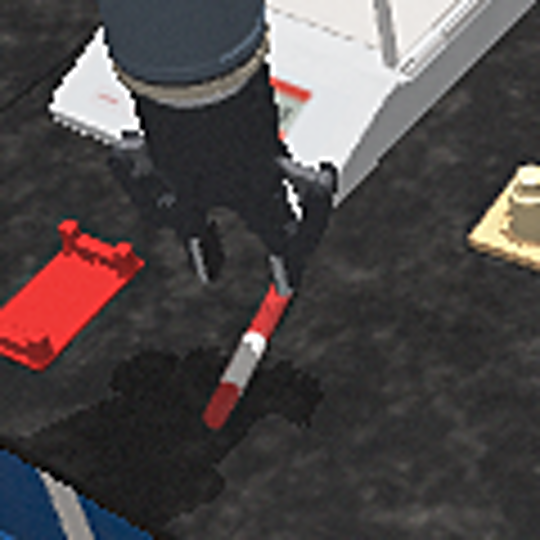

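Call:
carry_out --commands "-1 -4.5 20 0 0 0; 0 0 22 0 0 0; 0 0 14 0 0 0; 0 0 5 0 0 0; 0 0 0 0 0 0"

```text
time: 17.32
ee_pos: [0.437, 0.1391, 0.1748]
orientation: [[0.949, 0.316, 0.0], [0.316, -0.949, 0.0], [0.0, -0.0, -1.0]]
contact_force: [-0.1, 0.3, 1.0]
gripper_width: 0.0428
```

```bash
python3 - <<'E'
from h import *
rows([((437,139,20),Rt(-71.5),1)])
grab('scene','m')
print(observe()['qpos'])
a=load('scene','m')[0][170:270,110:210]
cv2.imwrite('pics/mz.png',cv2.resize(cv2.cvtColor(a,cv2.COLOR_RGB2BGR),None,fx=5.5,fy=5.5,interpolation=cv2.INTER_CUBIC))
E
```

```text
t 17.32 grasp at [437.  139.1  20.1] w 42.8
0 0.1 0.1 -0.0002 -0.0003 -0.0014
end grasp [437. 139.  20.]
[-45.96048104  42.59046857  35.15617653 128.42335591 -59.22065457
  26.98929858 -33.90062805]
```

View pics/mz.png

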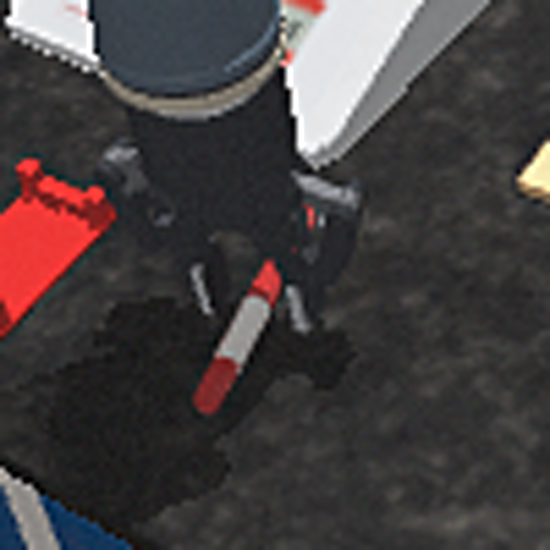

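The pen lies between the pads at zoom (245,320). Closing.

Call:
carry_out --commands "0 0 0 0 0 0; 0 0 0 0 0 0; 0 0 0 0 0 0; 0 0 0 0 0 0" --hand -1

```text
time: 17.88
ee_pos: [0.4367, 0.1397, 0.1751]
orientation: [[0.949, 0.317, 0.001], [0.317, -0.949, 0.0], [0.001, -0.0, -1.0]]
contact_force: [-0.2, 0.0, 7.0]
gripper_width: 0.0136
```

Call:
carry_out --commands "0 0 -10 0 0 0; 0 0 -20 0 0 0; 0 0 -25 0 0 0; 0 0 0 0 0 0"

```text
time: 18.38
ee_pos: [0.4369, 0.1398, 0.231]
orientation: [[0.948, 0.317, 0.002], [0.317, -0.948, 0.001], [0.003, 0.0, -1.0]]
contact_force: [0.4, 0.3, -0.3]
gripper_width: 0.0135
```

```bash
python3 - <<'E'
from h import *
rows([((440,110,75),Rt(-71.5),1),((520,20,95),Rt(-83),4),((605,-144,95),Rt(-101.5),6)])
grab('scene','n')
print(observe()['qpos'])
a=load('scene','n')[0][170:270,110:210]
cv2.imwrite('pics/nz.png',cv2.resize(cv2.cvtColor(a,cv2.COLOR_RGB2BGR),None,fx=5.5,fy=5.5,interpolation=cv2.INTER_CUBIC))
E
```

```text
t 18.38 grasp at [437.3 139.9  76.3] w 13.5
-6.5 29.3 1.3 0.0001 -0.0026 -0.0005; 11.8 27.7 -5 0 0 0.0502; 13.2 27 -5 0 0 0.0502; 14.6 26.4 -5 0 0 0.0501; 15.8 25.6 -5 0 0 0.0502
10.7 28.9 0 0 0 0.0538; 12.3 28.2 0 0 0 0.0538; 13.8 27.5 0 0 0 0.0538; 15.2 26.8 0 0 0 0.0539; 16.6 25.9 0 0 0 0.0538
18 24.9 0 0 0 0.0538
end grasp [ 605. -144.   95.]
[-51.97292186  38.5037374   44.3909013  126.50500277 -50.20608648
  34.54549617 -41.39367387]
```

View pics/nz.png

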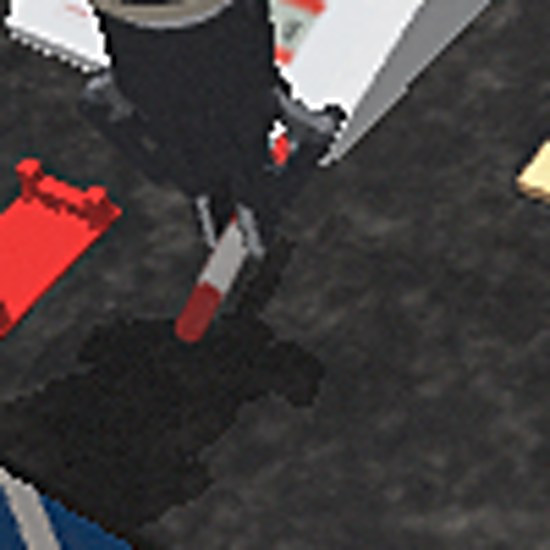

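Call:
carry_out --commands "-3 15 -15 0 0 0; -6 28 -15 0 0 0; 8 30 -5 0 0 0.04; 12 28 0 0 0 0.05; 13 27 0 0 0 0.05"

```text
time: 19.05
ee_pos: [0.4973, 0.0226, 0.2639]
orientation: [[0.984, 0.179, -0.001], [0.179, -0.984, 0.0], [-0.001, -0.0, -1.0]]
contact_force: [-0.7, -0.7, -0.2]
gripper_width: 0.0134
```

```bash
python3 - <<'E'
from h import *
print(observe()['qpos'])
rows([((605,-144,100),Rt(-101.5),6)])
E
```

```text
[-39.00392926  38.80552651  49.69142317 119.34928096 -44.81422905
  42.71149766 -39.93623895]
t 19.05 grasp at [497.1  22.7 109.2] w 13.4
12.7 30.5 1.5 0 0.0001 0.0635; 14.6 29.7 1.5 -0.0001 0.0002 0.0636; 16.4 28.7 1.6 0 0.0001 0.0635; 18.3 27.6 1.5 -0.0001 0.0001 0.0635; 19.9 26.4 1.5 0 0.0002 0.0636
21.6 25 1.6 -0.0001 0.0001 0.0635
end grasp [ 605. -144.  100.]
```

Call:
carry_out --commands "12.7 30.5 1.5 0 0 0.063; 14.6 29.7 1.5 0 0 0.063; 16.5 28.7 1.5 0 0 0.063; 18.3 27.6 1.5 0 0 0.063; 18 24 1.5 0 0 0.063"

```text
time: 19.68
ee_pos: [0.5857, -0.1138, 0.256]
orientation: [[0.991, -0.135, -0.001], [-0.135, -0.991, 0.0], [-0.001, -0.0, -1.0]]
contact_force: [-0.0, 0.4, -0.4]
gripper_width: 0.0135
```

Call:
carry_out --commands "14 16 1.5 0 0 0.063; 4 6 0 0 0 0; 0 0 0 0 0 0; 0 0 0 0 0 0"

```text
time: 20.18
ee_pos: [0.5995, -0.1364, 0.2553]
orientation: [[0.981, -0.194, -0.001], [-0.194, -0.981, 0.001], [-0.001, -0.001, -1.0]]
contact_force: [-0.4, -0.5, 0.9]
gripper_width: 0.0133
```

```bash
python3 - <<'E'
from h import *
print(observe()['qpos'])
rows([((605,-144,60),Rt(-101.5),2)])
grab('scene','o');grab('top','o')
a=load('scene','o')[0][150:270,210:340];b=load('top','o')[0][140:260,220:350]
cv2.imwrite('pics/oz.png',cv2.resize(cv2.cvtColor(np.hstack([a,b]),cv2.COLOR_RGB2BGR),None,fx=3,fy=3,interpolation=cv2.INTER_CUBIC))
E
```

```text
[-20.41705856  48.62080295  52.4482609  102.47748599 -47.43255863
  53.95093726 -48.20349314]
t 20.18 grasp at [ 599.5 -136.2  100.6] w 13.3
3.4 3.2 20.3 -0.0004 0.0003 0.003; 3.5 3.2 20.3 -0.0004 0.0004 0.0029
end grasp [ 605.1 -144.    60. ]
```

View pics/oz.png

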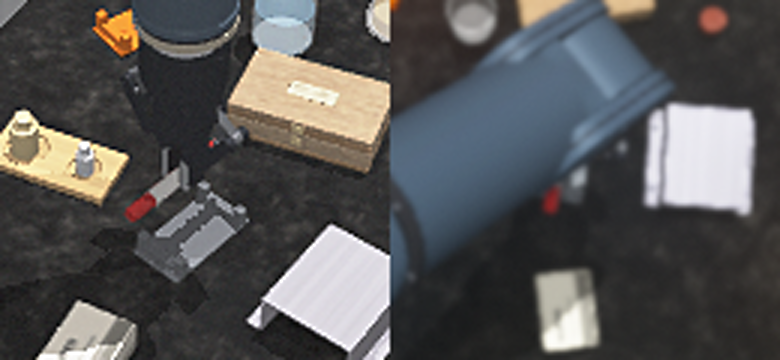

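Call:
carry_out --commands "3.5 4 18 0 0 0.004; 3.5 4 18 0 0 0; 0 0 12 0 0 0; 0 0 0 0 0 0; 0 0 0 0 0 0"

```text
time: 20.9
ee_pos: [0.6052, -0.1467, 0.2076]
orientation: [[0.98, -0.199, -0.0], [-0.199, -0.98, -0.0], [0.0, 0.0, -1.0]]
contact_force: [0.6, 0.1, -0.6]
gripper_width: 0.0137
```

```bash
python3 - <<'E'
from h import *
rows([((605,-144,34),Rt(-101.5),1)])
grab('scene','p')
a=load('scene','p')[0][180:270,220:320]
cv2.imwrite('pics/pz.png',cv2.resize(cv2.cvtColor(a,cv2.COLOR_RGB2BGR),None,fx=6,fy=6,interpolation=cv2.INTER_CUBIC))
E
```

```text
t 20.90 grasp at [ 605.2 -146.7   52.9] w 13.7
-0.7 -2.6 18.9 0.0003 0 0.0003
end grasp [ 605. -144.   34.]
```

View pics/pz.png

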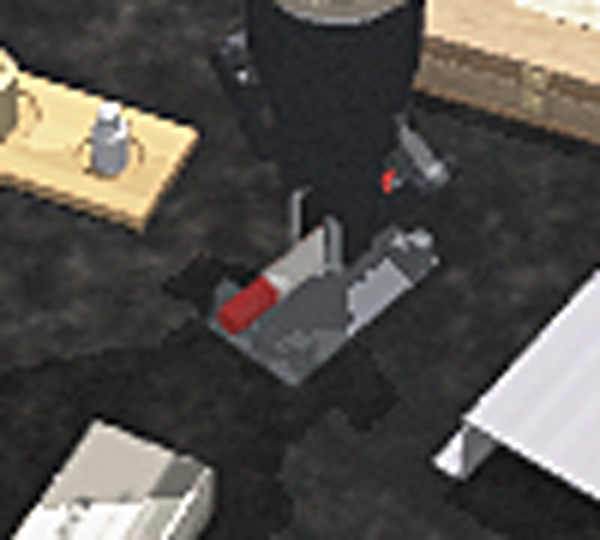

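Call:
carry_out --commands "-0.5 -2.5 8 0 0 0; 0 0 6 0 0 0; 0 0 3 0 0 0; 0 0 0 0 0 0"

```text
time: 21.45
ee_pos: [0.6051, -0.144, 0.1902]
orientation: [[0.98, -0.199, -0.0], [-0.199, -0.98, -0.0], [-0.0, 0.0, -1.0]]
contact_force: [-0.4, -0.1, -0.8]
gripper_width: 0.0134
```

```bash
python3 - <<'E'
from h import *
rows([((605,-144,34),Rt(-101.5),1)])
grab('scene','q')
a=load('scene','q')[0][180:270,220:320]
cv2.imwrite('pics/qz.png',cv2.resize(cv2.cvtColor(a,cv2.COLOR_RGB2BGR),None,fx=6,fy=6,interpolation=cv2.INTER_CUBIC))
E
```

```text
t 21.45 grasp at [ 605.  -144.    35.5] w 13.4
-0.1 0 1.5 0.0001 0.0004 0.0004
end grasp [ 605. -144.   34.]
```

View pics/qz.png

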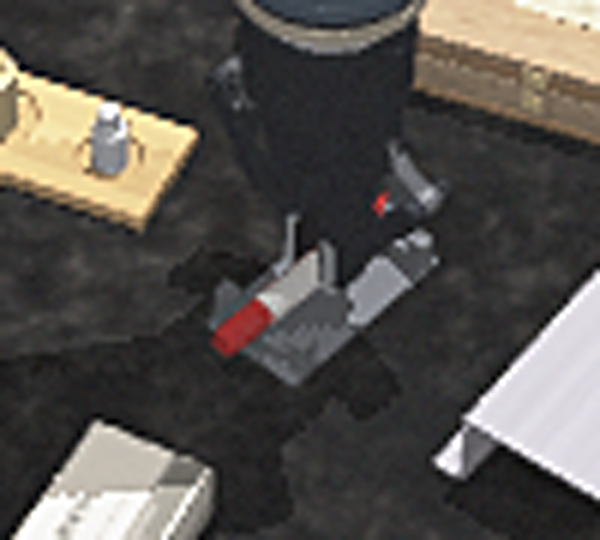

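Call:
carry_out --commands "0 0 1.5 0 0 0; 0 0 1 0 0 0; 0 0 0 0 0 0"

```text
time: 21.88
ee_pos: [0.6052, -0.1442, 0.1892]
orientation: [[0.98, -0.199, 0.001], [-0.199, -0.98, 0.0], [0.001, -0.0, -1.0]]
contact_force: [-2.8, 2.4, 11.7]
gripper_width: 0.0135
```

Contact came with the pen's underside at about 14 mm, which matches the rest. Releasing.

Call:
carry_out --commands "0 0 -0.5 0 0 0; 0 0 0 0 0 0; 0 0 0 0 0 0; 0 0 -10 0 0 0; 0 0 -30 0 0 0" --hand 0

```text
time: 22.5
ee_pos: [0.6048, -0.1437, 0.2282]
orientation: [[0.98, -0.199, -0.002], [-0.199, -0.98, 0.0], [-0.002, 0.0, -1.0]]
contact_force: [0.4, -0.2, -0.7]
gripper_width: 0.0425
```

Call:
carry_out --commands "0 0 -30 0 0 0; -30 0 -10 0 0 0; -50 0 0 0 0 0; -50 0 0 0 0 0; -30 0 0 0 0 0" --hand 0.7

```text
time: 23.12
ee_pos: [0.4461, -0.1118, 0.2691]
orientation: [[0.98, -0.2, -0.0], [-0.2, -0.98, 0.001], [-0.0, -0.001, -1.0]]
contact_force: [0.8, -0.6, -0.6]
gripper_width: 0.0725
```

```bash
python3 - <<'E'
from h import *
print(observe()['qpos'])
grab('scene','r');grab('top','r')
a=load('scene','r')[0][150:310,200:350];b=load('top','r')[0][130:290,220:370]
cv2.imwrite('pics/rz.png',cv2.resize(cv2.cvtColor(np.hstack([a,b]),cv2.COLOR_RGB2BGR),None,fx=2.6,fy=2.6,interpolation=cv2.INTER_CUBIC))
E
```

```text
[-26.03736621  37.86292664  54.6185133  124.40900649 -48.0295202
  42.386344   -40.1212745 ]
```

View pics/rz.png

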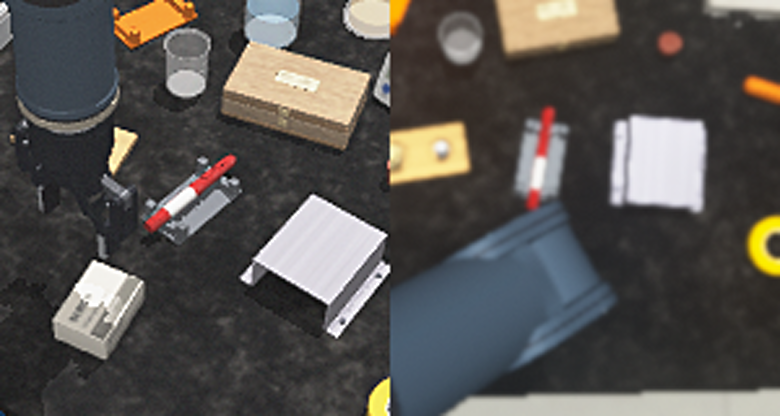

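The pen lies in the grey rest, at about (190,195) in the left panel. Next the carton, gripped across its width a little behind its centre.

```bash
python3 - <<'E'
from h import *
s=rows([((421,-144,90),Rt(-84.5),3),((421,-144,20),Rt(-84.5),3)])
for n in('scene','top'):
    p,d=load(n,'r');P=pts(n,d); h=cv2.cvtColor(p,cv2.COLOR_RGB2HSV)
    m=(h[...,1]>150)&((h[...,0]<8)|(h[...,0]>172)); w=np.zeros(m.shape,bool)
    if n=='scene': w[190:250,245:300]=1
    else: w[165:215,265:290]=1
    Q=P[m&w&(d>0)]; print(n,len(Q),rectof(Q),np.percentile(Q[:,2],[5,50,95]), np.polyfit(Q[:,0],Q[:,2],1))
E
```

```text
t 23.23 grasp at [ 445.3 -111.3  114.4] w 72.6
-5.8 12.2 8.1 -0.0008 0.0005 -0.0994; -7 11.6 8.1 -0.0007 0.0004 -0.0993; -8.1 10.8 8.2 -0.0008 0.0005 -0.0994; 0 0 23.3 0 0 0; 0 0 23.3 0 0 0
0 0 23.4 0 0 0
end grasp [ 421. -144.   20.]
scene 131 c=(613.4,-146.6) long 157.6 short 23.6 longaxis -6.4 deg [0.02093384 0.02647438 0.03060426] [-0.00548763  0.02960054]
top 82 c=(609.1,-143.3) long 137.6 short 14.5 longaxis -11.2 deg [0.00054281 0.02784047 0.03263425] [-0.022382    0.04002432]
```

Call:
carry_out --commands "-6 12 5 0 0 -0.1; -7 11.5 5 0 0 -0.1; -8 11 5 0 0 -0.098; 0 0 0 0 0 0; 0 0 0 0 0 0" --hand 1

```text
time: 23.85
ee_pos: [0.4247, -0.1444, 0.2538]
orientation: [[0.995, 0.096, 0.001], [0.096, -0.995, 0.0], [0.001, 0.0, -1.0]]
contact_force: [-0.3, -0.8, -0.8]
gripper_width: 0.0852
```

```bash
python3 - <<'E'
from h import *
print(observe()['qpos'])
rows([((421,-144,90),Rt(-84.5),1),((421,-144,20),Rt(-84.5),3)])
grab('scene','s')
a=load('scene','s')[0][200:310,180:290]
cv2.imwrite('pics/sz.png',cv2.resize(cv2.cvtColor(a,cv2.COLOR_RGB2BGR),None,fx=5,fy=5,interpolation=cv2.INTER_CUBIC))
E
```

```text
[-17.51835178  35.76119182  46.88122616 126.73704962 -46.10693195
  36.32753923 -21.19909315]
t 23.85 grasp at [ 424.8 -144.3   99.1] w 85.2
-3.6 -0.7 9.1 0 -0.0007 -0.0003; 0 0 23.3 0 0 0; 0 0 23.3 0 0 0; 0 0 23.4 0 0 0
end grasp [ 421. -144.   20.]
```

View pics/sz.png

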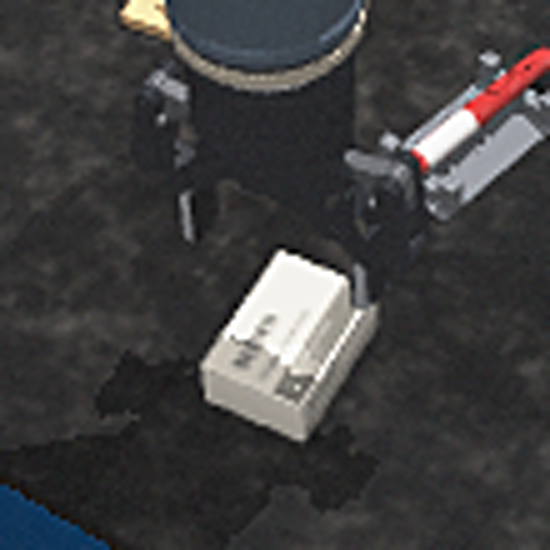

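Call:
carry_out --commands "-3.5 0 22 0 0 0; 0 0 25 0 0 0; 0 0 0 0 0 0"

```text
time: 24.28
ee_pos: [0.4205, -0.1443, 0.2057]
orientation: [[0.995, 0.097, -0.002], [0.097, -0.995, 0.001], [-0.002, -0.001, -1.0]]
contact_force: [-0.0, 0.2, -0.0]
gripper_width: 0.0854
```

```bash
python3 - <<'E'
from h import *
print(observe()['qpos'])
rows([((421,-144,20),Rt(-84.5),3)])
grab('scene','t')
a=load('scene','t')[0][200:310,180:290]
cv2.imwrite('pics/tz.png',cv2.resize(cv2.cvtColor(a,cv2.COLOR_RGB2BGR),None,fx=5,fy=5,interpolation=cv2.INTER_CUBIC))
E
```

```text
[-12.09310904  39.16088111  38.85702299 129.33521386 -53.77567216
  29.40875805 -14.53493174]
t 24.27 grasp at [ 420.2 -144.2   51. ] w 85.4
0.2 -0.1 10.3 -0.0003 0.0007 0.0004; 0.2 -0.1 10.3 -0.0003 0.0007 0.0004; 0.1 -0.1 10.4 -0.0003 0.0007 0.0004
end grasp [ 421. -144.   20.]
```

View pics/tz.png

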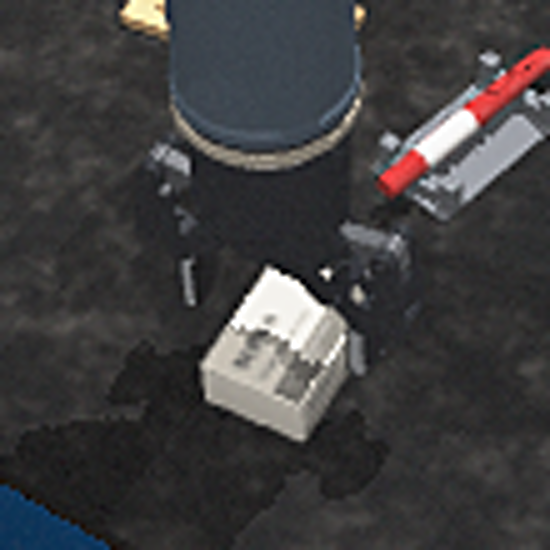

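Joint 5 is nearing its limit here, so I'll grip nearer the middle and a bit higher.

Call:
carry_out --commands "6 0 8 0 0 0; 5 0 6 0 0 0; 0 0 0 0 0 0"

```text
time: 24.7
ee_pos: [0.432, -0.1435, 0.1923]
orientation: [[0.995, 0.098, 0.0], [0.098, -0.995, -0.0], [0.0, 0.0, -1.0]]
contact_force: [-0.3, -0.2, -0.0]
gripper_width: 0.0851
```

```bash
python3 - <<'E'
from h import *
print(observe()['qpos'])
rows([((431,-143,25),Rt(-84.5),1)])
E
```

```text
[-11.22030584  40.75414716  36.99932055 128.36039628 -55.46823105
  28.48087715 -13.91800272]
t 24.70 grasp at [ 432.  -143.5   37.6] w 85.1
-0.9 -0.6 12.6 0.0001 -0.0001 0.0025
end grasp [ 431. -143.   25.]
```

Call:
carry_out --commands "0 0 6 0 0 0; 0 0 5 0 0 0; 0 0 0 0 0 0"

```text
time: 25.08
ee_pos: [0.4312, -0.1438, 0.1812]
orientation: [[0.995, 0.097, -0.001], [0.097, -0.995, 0.0], [-0.001, -0.0, -1.0]]
contact_force: [0.5, 0.4, -0.3]
gripper_width: 0.0853
```

```bash
python3 - <<'E'
from h import *
print(observe()['qpos'],observe()['ee_pos'])
E
```

```text
[ -9.69028877  41.45279178  34.64317884 128.76912809 -57.05329927
  26.65249992 -12.66464316] [ 0.43120377 -0.14377395  0.18118545]
```

Good: −57° against a limit of −62°, with grasp z = 26.5 mm. Closing.

Call:
carry_out --commands "0 0 0 0 0 0; 0 0 0 0 0 0; 0 0 0 0 0 0; 0 0 0 0 0 0" --hand -1

```text
time: 25.58
ee_pos: [0.4313, -0.1436, 0.1819]
orientation: [[0.995, 0.098, 0.0], [0.098, -0.995, 0.0], [0.0, -0.0, -1.0]]
contact_force: [-2.0, 2.4, 6.8]
gripper_width: 0.0562
```

Call:
carry_out --commands "0 0 -4 0 0 0; 0 0 -2 0 0 0; 0 0 0 0 0 0"

```text
time: 25.95
ee_pos: [0.4315, -0.1436, 0.1876]
orientation: [[0.995, 0.098, 0.0], [0.098, -0.995, -0.0], [0.0, 0.0, -1.0]]
contact_force: [-0.1, 0.0, -2.9]
gripper_width: 0.0564
```

```bash
python3 - <<'E'
from h import *
s=observe();print(s['qpos'],s['contact_force'])
grab('scene','u')
a=load('scene','u')[0][200:310,180:290]
cv2.imwrite('pics/uz.png',cv2.resize(cv2.cvtColor(a,cv2.COLOR_RGB2BGR),None,fx=5,fy=5,interpolation=cv2.INTER_CUBIC))
c=np.array([593,-301]);a=np.radians(-5.7);ux=np.array([np.cos(a),np.sin(a)])
for L in(-115,-75): print(L,c+L*ux)
g=c-115*ux; g2=c-75*ux
rows([((*g,34),Rt(-95.7),7),((*g2,34),Rt(-95.7),2)])
E
```

```text
[-10.46906847  40.97294864  35.81830994 128.56514204 -56.00336147
  27.562822   -13.53372794] [-0.11551348  0.03995616 -2.94997752]
-115 [ 478.56860945 -289.57822878]
-75 [ 518.37083225 -293.55101877]
t 26.00 grasp at [ 431.5 -143.7   32.8] w 57.1
4.7 21.4 -0.2 0 0 0.0282; 5.2 21.3 -0.1 0 0 0.0282; 5.9 21.1 -0.2 0 0 0.0282; 6.4 20.9 -0.2 0.0001 0 0.0282; 7.1 20.8 -0.1 0 0 0.0282
7.6 20.5 -0.2 0 0 0.0283; 8.2 20.3 -0.2 0 0 0.0282; 20 0 0 0 0 0; 20 0 0 0 0 0
end grasp [ 518.4 -293.5   34. ]
```

View pics/uz.png

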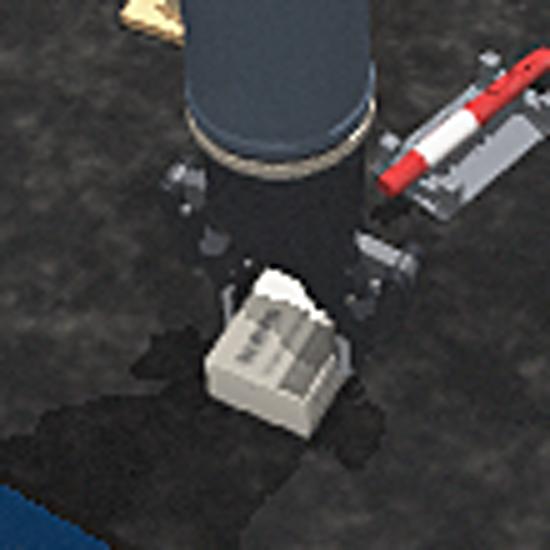

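The carton is gripped and lifted 6 mm, with the gripper width at 56 mm. I'm carrying it to the front of the riser.

Call:
carry_out --commands "4 15 0 0 0 0.028; 5 25 0 0 0 0.028; 6 28 0 0 0 0.028; 7 28 0 0 0 0.028; 8 25 0 0 0 0.028"

```text
time: 26.62
ee_pos: [0.466, -0.2658, 0.1875]
orientation: [[0.999, -0.045, -0.0], [-0.045, -0.999, -0.001], [-0.0, 0.001, -1.0]]
contact_force: [0.3, -0.0, -2.7]
gripper_width: 0.0571
```

Call:
carry_out --commands "8 15 0 0 0 0.028; 7 10 0 0 0 0.028; 0 0 0 0 0 0; 0 0 0 0 0 0"

```text
time: 27.12
ee_pos: [0.4793, -0.2885, 0.1873]
orientation: [[0.995, -0.097, -0.001], [-0.097, -0.995, 0.001], [-0.001, -0.001, -1.0]]
contact_force: [0.5, 0.0, -2.9]
gripper_width: 0.0569
```

```bash
python3 - <<'E'
from h import *
s=observe();print(s['qpos'],s['contact_force'])
grab('scene','v');grab('top','v')
a=load('scene','v')[0][210:330,240:370];b=load('top','v')[0][150:270,250:380]
cv2.imwrite('pics/vz.png',cv2.resize(cv2.cvtColor(np.hstack([a,b]),cv2.COLOR_RGB2BGR),None,fx=3,fy=3,interpolation=cv2.INTER_CUBIC))
c=np.array([593,-301]);a=np.radians(-5.7);ux=np.array([np.cos(a),np.sin(a)])
g2=c-76*ux
rows([((*g2,33),Rt(-95.7),2)])
E
```

```text
[  1.02355066  47.89929866  42.27727855 113.32669588 -51.37681351
  39.74894425 -19.25023267] [ 0.53553099  0.04417779 -2.86933103]
t 27.23 grasp at [ 479.3 -288.4   32.7] w 56.6
19.2 0.6 -0.1 -0.0004 0.0002 0.0011; 19.1 0.6 -0.2 -0.0004 0.0002 0.001
end grasp [ 517.3 -293.4   33. ]
```

View pics/vz.png

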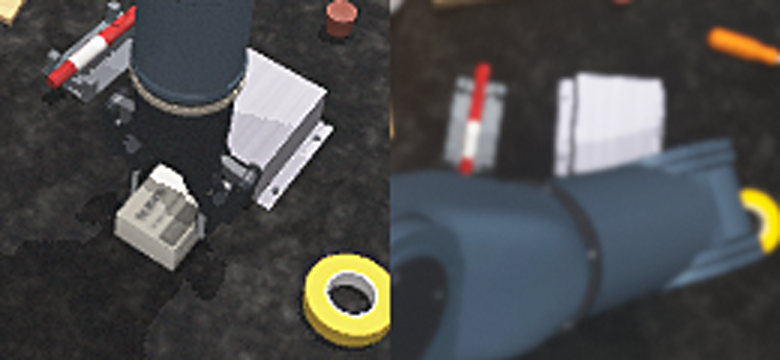

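Call:
carry_out --commands "12 0.5 0 0 0 0; 14 0.5 0 0 0 0; 12 0 0 0 0 0; 0 0 0 0 0 0"

```text
time: 27.72
ee_pos: [0.5184, -0.2939, 0.1873]
orientation: [[0.995, -0.096, 0.0], [-0.096, -0.995, -0.0], [0.0, 0.0, -1.0]]
contact_force: [-1.3, 0.4, -2.2]
gripper_width: 0.0569
```

```bash
python3 - <<'E'
from h import *
s=observe();print(s['qpos'],s['contact_force'])
grab('scene','w')
a=load('scene','w')[0][220:310,250:360]
cv2.imwrite('pics/wz.png',cv2.resize(cv2.cvtColor(a,cv2.COLOR_RGB2BGR),None,fx=6,fy=6,interpolation=cv2.INTER_CUBIC))
rows([((518,-293.5,27),Rt(-95.7),1)])
E
```

```text
[ 2.20043949e-03  5.01466931e+01  4.33632370e+01  1.07810678e+02
 -5.02073233e+01  4.33022366e+01 -2.32190330e+01] [-1.33436585  0.37141821 -2.1928404 ]
t 27.77 grasp at [ 517.5 -294.    32.6] w 56.7
0.4 -0.5 5.6 0.0003 0.0003 0.002
end grasp [ 517.9 -293.5   27. ]
```

View pics/wz.png

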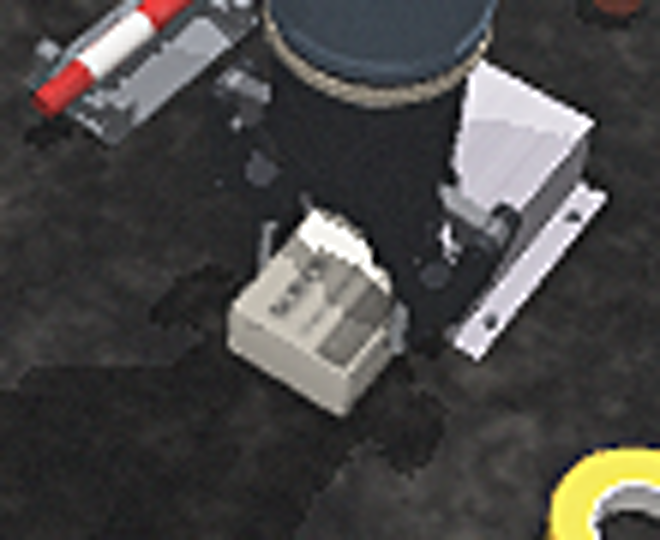

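Call:
carry_out --commands "0 0 3 0 0 0; 0 0 2.5 0 0 0; 0 0 0 0 0 0"

```text
time: 28.15
ee_pos: [0.5168, -0.2941, 0.182]
orientation: [[0.995, -0.099, -0.0], [-0.099, -0.995, 0.0], [-0.0, -0.0, -1.0]]
contact_force: [-0.8, 0.1, 0.4]
gripper_width: 0.0568
```

Call:
carry_out --commands "0 0 0 0 0 0; 0 0 0 0 0 0; 0 0 0 0 0 0; -3 0 -20 0 0 0; -10 0 -30 0 0 0" --hand 0.7

```text
time: 28.78
ee_pos: [0.5041, -0.2928, 0.2331]
orientation: [[0.995, -0.098, -0.001], [-0.098, -0.995, 0.0], [-0.001, 0.0, -1.0]]
contact_force: [-0.2, 0.2, -0.3]
gripper_width: 0.073
```

Call:
carry_out --commands "-25 0 -30 0 0 0; -35 0 -10 0 0.15 0; -25 0 0 0 0.15 0; 0 0 0 0 0.15 0; 0 0 0 0 0 0" --hand -0.4

```text
time: 29.4
ee_pos: [0.4198, -0.2885, 0.2626]
orientation: [[0.935, -0.1, 0.342], [-0.099, -0.995, -0.019], [0.342, -0.016, -0.94]]
contact_force: [0.4, -1.0, -0.8]
gripper_width: 0.0255
```

```bash
python3 - <<'E'
from h import *
s=observe();print(s['qpos'],s['contact_force'],s['orientation'],Rt(-95.7,35,-5.7))
grab('scene','x');grab('top','x')
a=load('scene','x')[0][200:320,240:370];b=load('top','x')[0][150:270,250:380]
cv2.imwrite('pics/xz.png',cv2.resize(cv2.cvtColor(np.hstack([a,b]),cv2.COLOR_RGB2BGR),None,fx=3,fy=3,interpolation=cv2.INTER_CUBIC))
E
```

```text
[ 23.07246736  28.64001847  13.95850859 125.18261394 -61.94799953
  19.18155547  -3.55755832] [ 0.39255295 -1.01137585 -0.76041815] [[ 0.93453233 -0.09954528  0.34167243]
 [-0.09912788 -0.99489843 -0.01872915]
 [ 0.34179376 -0.01636627 -0.93963246]] [[ 8.15101804e-01 -9.93197497e-02  5.70740428e-01]
 [-8.13579760e-02 -9.95055570e-01 -5.69674681e-02]
 [ 5.73576436e-01  1.91967287e-17 -8.19152044e-01]]
```

View pics/xz.png

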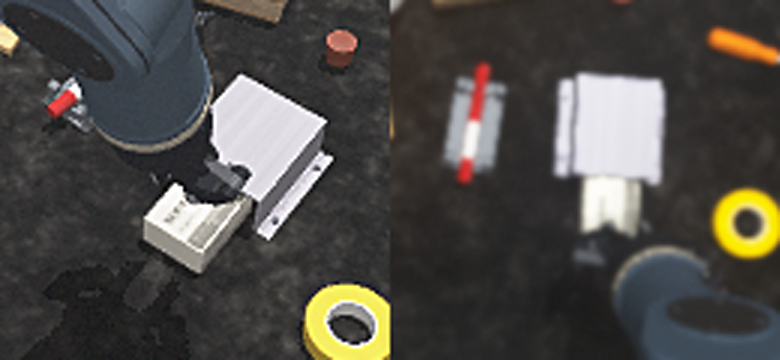

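Joint 5 sits right at its limit. I'll back out of the tilt and turn the tool the other way round (half a turn, same jaw line) before pushing.

Call:
carry_out --commands "10 0 -10 0 -0.15 0; 10 0 -10 0 -0.15 0; 10 0 -10 0 -0.04 -0.1; 10 0 0 0 0 -0.18; 0 0 0 0 0 -0.18"

```text
time: 30.12
ee_pos: [0.456, -0.2886, 0.2957]
orientation: [[0.931, 0.365, 0.018], [0.365, -0.931, 0.008], [0.02, -0.001, -1.0]]
contact_force: [-0.4, -0.0, -0.8]
gripper_width: 0.0259
```

```bash
python3 - <<'E'
from h import *
s=observe();print(s['qpos'],s['ee_pos'])
E
```

```text
[  6.30204436  32.69779511  32.81869365 111.67412277 -27.1250929
  42.68581932 -13.33178469] [ 0.45597304 -0.28862462  0.295736  ]
```

Call:
carry_out --commands "0 0 0 0 0 -0.18; 0 0 0 0 0 -0.18; 0 0 0 0 0 -0.18; 0 0 0 0 0 -0.18; 0 0 0 0 0 -0.18"

```text
time: 30.75
ee_pos: [0.4548, -0.2893, 0.2953]
orientation: [[0.294, 0.956, 0.017], [0.956, -0.295, 0.009], [0.014, 0.013, -1.0]]
contact_force: [0.0, 0.3, 0.1]
gripper_width: 0.0255
```

Call:
carry_out --commands "0 0 0 0 0 -0.18; 0 0 0 0 0 -0.18; 0 0 0 0 0 -0.18; 0 0 0 0 0 -0.18; 0 0 0 0 0 -0.18"

```text
time: 31.38
ee_pos: [0.4546, -0.2895, 0.2947]
orientation: [[-0.565, 0.825, 0.016], [0.825, 0.565, 0.01], [-0.001, 0.018, -1.0]]
contact_force: [-0.7, 0.0, -0.3]
gripper_width: 0.0255
```

Call:
carry_out --commands "0 0 0 0 0 -0.18; 0 0 0 0 0 -0.18; 0 0 0 0 0 -0.18; 0 0 0 0 0 -0.18; 0 0 0 0 0 -0.14"

```text
time: 32.0
ee_pos: [0.4545, -0.2898, 0.2942]
orientation: [[-0.994, 0.111, 0.015], [0.111, 0.994, 0.01], [-0.014, 0.011, -1.0]]
contact_force: [0.1, -0.6, -0.1]
gripper_width: 0.0255
```

```bash
python3 - <<'E'
from h import *
s=observe();print(s['qpos'],s['ee_pos'])
grab('scene','y');grab('top','y')
a=load('scene','y')[0][200:320,240:370];b=load('top','y')[0][150:270,250:380]
cv2.imwrite('pics/yz.png',cv2.resize(cv2.cvtColor(np.hstack([a,b]),cv2.COLOR_RGB2BGR),None,fx=3,fy=3,interpolation=cv2.INTER_CUBIC))
for n,u0 in(('scene',(240,200)),('top',(250,150))):
    p,d=load(n,'y');P=pts(n,d)
    print(n,np.round([P[v,u] for u,v in ([(298,275),(310,262),(321,256)] if n=='scene' else [(321,220),(330,226)])],3))
E
```

```text
[ 36.17115846  29.08394325 -12.19276978 110.70117235   7.74217809
  40.49908171 103.24190519] [ 0.45452714 -0.28981525  0.29419736]
scene [[ 0.483 -0.289  0.033]
 [ 0.44  -0.332  0.171]
 [ 0.556 -0.315  0.047]]
top [[ 0.502 -0.284  0.036]
 [ 0.47  -0.252  0.34 ]]
```

View pics/yz.png

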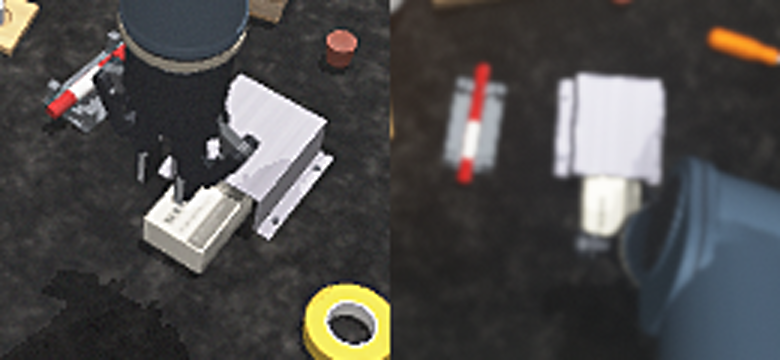

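```bash
python3 - <<'E'
from h import *
c=np.array([593,-301]);a=np.radians(-5.7);ux=np.array([np.cos(a),np.sin(a)]);uy=np.array([-ux[1],ux[0]])
for n in('scene','top'):
    p,d=load(n,'y');P=pts(n,d)*1000
    w=np.zeros(d.shape,bool)
    if n=='scene': w[240:300,283:330]=1
    else: w[205:240,300:345]=1
    m=w&(d>0)&(P[...,2]>27)&(P[...,2]<37)&(p.min(-1)>90)
    Q=P[m][:,:2]-c; L=Q@ux; Y=Q@uy
    print(n,m.sum(),'L',np.percentile(L,[2,50,98]),'Y',np.percentile(Y,[2,50,98]))
rows([((446,-286.5,100),Rt(84.3),3),((446,-286.5,28),Rt(84.3),3)])
E
```

```text
scene 446 L [-119.09378847  -93.24071369  -51.437408  ] Y [-30.73219044  -8.6866888   26.01223566]
top 285 L [-112.97282712  -79.70034873  -52.68062773] Y [-27.34706541   3.9238304   28.91855193]
t 32.10 grasp at [ 457.  -288.2  139.6] w 25.6
3.1 0.6 13.2 0.004 0.0049 -0.005; 3.1 0.7 13.1 0.0041 0.0049 -0.005; 3 0.7 13.2 0.004 0.0049 -0.0051; 0 0 24 0 0 0; 0 0 24 0 0 0
0 0 24 0 0 0
end grasp [ 446.  -286.5   28. ]
```

Call:
carry_out --commands "4 0.7 8 0.004 0.005 -0.005; 4 0.7 8 0.004 0.005 -0.005; 4 0.7 10 0.004 0.005 -0.005; 0 0 14 0 0 0; 0 0 0 0 0 0"

```text
time: 32.72
ee_pos: [0.4426, -0.2859, 0.2536]
orientation: [[-0.995, 0.101, 0.003], [0.101, 0.995, 0.004], [-0.003, 0.004, -1.0]]
contact_force: [-0.6, -0.2, -1.1]
gripper_width: 0.0258
```

Call:
carry_out --commands "0 0 25 0 0 0; 0 0 25 0 0 0; 0 0 15 0 0 0; 0 0 0 0 0 0"

```text
time: 33.22
ee_pos: [0.4431, -0.2858, 0.1892]
orientation: [[-0.995, 0.101, 0.003], [0.101, 0.995, 0.003], [-0.003, 0.004, -1.0]]
contact_force: [0.2, -0.5, 0.2]
gripper_width: 0.0258
```

```bash
python3 - <<'E'
from h import *
s=observe();print(s['qpos'],s['contact_force'])
rows([((446,-286.5,28),Rt(84.3),1)])
grab('scene','z')
a=load('scene','z')[0][210:320,230:350]
cv2.imwrite('pics/zz.png',cv2.resize(cv2.cvtColor(a,cv2.COLOR_RGB2BGR),None,fx=5,fy=5,interpolation=cv2.INTER_CUBIC))
E
```

```text
[ 33.89415917  37.73251483  -9.14978879 116.99654359  12.21075397
  26.0442167   99.83143049] [ 0.20887186 -0.46049873  0.19577769]
t 33.23 grasp at [ 443.7 -285.3   34.5] w 25.8
-2.9 -0.4 6.5 0.0036 0.0031 -0.0019
end grasp [ 446.  -286.5   28. ]
```

View pics/zz.png

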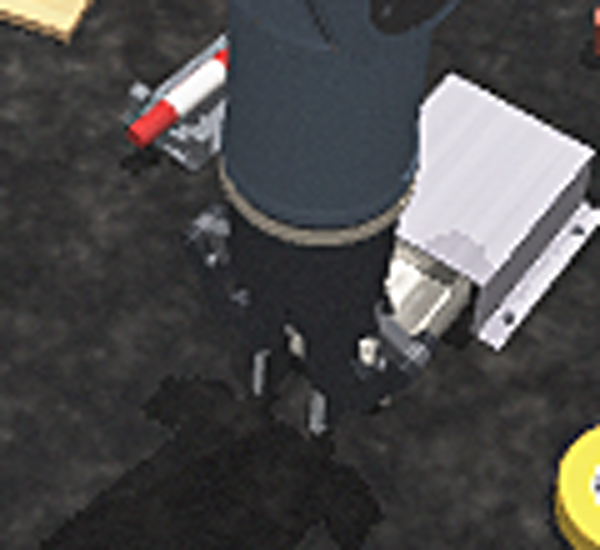

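Call:
carry_out --commands "0 0 6 0.003 0.003 0; -5 0 3 0 0 0; -10 0 0 0 0 0; -10 0 0 0 0 0; -10 0 0 0 0 0"

```text
time: 33.9
ee_pos: [0.4786, -0.2894, 0.1811]
orientation: [[-0.995, 0.101, 0.001], [0.101, 0.995, -0.0], [-0.001, -0.0, -1.0]]
contact_force: [-3.3, 0.1, 1.0]
gripper_width: 0.0258
```

Call:
carry_out --commands "-10 0 0 0 0 0; -10 0 0 0 0 0; -10 0 0 0 0 0; -5 0 0 0 0 0; 0 0 0 0 0 0"

```text
time: 34.52
ee_pos: [0.5136, -0.2929, 0.181]
orientation: [[-0.995, 0.101, 0.003], [0.101, 0.995, -0.0], [-0.003, -0.0, -1.0]]
contact_force: [-0.2, 0.4, 0.3]
gripper_width: 0.0262
```

```bash
python3 - <<'E'
from h import *
s=observe();print(s['qpos'],s['contact_force'])
rows([((525,-294,28),Rt(84.3),1)])
grab('scene','A');grab('top','A')
a=load('scene','A')[0][200:320,240:370];b=load('top','A')[0][150:270,250:380]
cv2.imwrite('pics/Az.png',cv2.resize(cv2.cvtColor(np.hstack([a,b]),cv2.COLOR_RGB2BGR),None,fx=3,fy=3,interpolation=cv2.INTER_CUBIC))
E
```

```text
[ 30.88861903  41.67067311  -9.03986273 107.61698611  11.47041356
  31.43018795  98.51869923] [-0.15556767  0.39117903  0.26267496]
t 34.52 grasp at [ 514.  -292.9   26.3] w 26.2
-11.4 0 -1.6 -0.0001 0.0027 -0.0015
end grasp [ 525. -294.   28.]
```

View pics/Az.png

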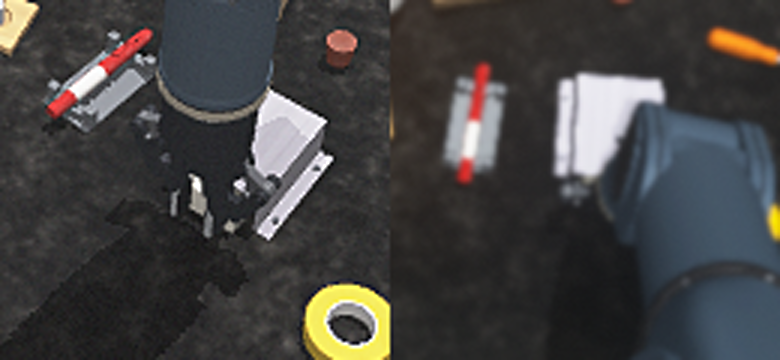

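```bash
python3 - <<'E'
from h import *
c=np.array([593,-301]);a=np.radians(-5.7);ux=np.array([np.cos(a),np.sin(a)])
rows([((*(c-105*ux),40),Rt(84.3,25,-5.7),4)])
rows([((*(c-95*ux),26),Rt(84.3,25,-5.7),1),((*(c-66*ux),26),Rt(84.3,25,-5.7),3)],start=(np.array([*(c-105*ux),40]),Rt(84.3,25,-5.7)))
E
```

```text
t 34.62 grasp at [ 513.4 -292.9   26.4] w 25.9
22.5 -0.1 0.2 -0.0001 -0.1085 -0.0004; 22.4 0 -2.3 -0.0001 -0.1086 -0.0004; 22 -0.1 -4.7 -0.0002 -0.1085 -0.0004; 21.4 0 -7.1 -0.0001 -0.1086 -0.0004
end grasp [ 488.6 -290.5   40.1]
t 34.62 grasp at [ 488.5 -290.6   40. ] w 25.9
-3.1 0 16.9 0 0 0; -8.8 0 4.1 0 0 0; -8.8 0 4.1 0 0 0; -8.7 0 4.1 0 0 0
end grasp [ 527.3 -294.4   26. ]
```

Call:
carry_out --commands "22 0 -2 0 -0.1 0; 22 0 -3 0 -0.11 0; 22 0 -5 0 -0.11 0; 21 0 -7 0 -0.11 0; 0 0 0 0 0 0"

```text
time: 35.25
ee_pos: [0.4498, -0.2922, 0.1798]
orientation: [[-0.968, 0.108, 0.228], [0.1, 0.994, -0.046], [-0.232, -0.022, -0.973]]
contact_force: [0.3, 0.1, 0.3]
gripper_width: 0.0259
```

```bash
python3 - <<'E'
from h import *
c=np.array([593,-301]);a=np.radians(-5.7);ux=np.array([np.cos(a),np.sin(a)])
s=observe();print(s['qpos'],s['contact_force'],s['orientation'])
rows([((*(c-95*ux),26),Rt(84.3,25,-5.7),3)])
grab('scene','B');grab('top','B')
a=load('scene','B')[0][200:320,240:370];b=load('top','B')[0][150:270,250:380]
cv2.imwrite('pics/Bz.png',cv2.resize(cv2.cvtColor(np.hstack([a,b]),cv2.COLOR_RGB2BGR),None,fx=3,fy=3,interpolation=cv2.INTER_CUBIC))
E
```

```text
[ 42.05061876  38.5421773  -18.77801733 121.77509202  43.57240679
  11.15298337  70.26274478] [0.32425317 0.12321719 0.28471189] [[-0.96759122  0.10814736  0.22819156]
 [ 0.10018232  0.99389406 -0.04623963]
 [-0.23179893 -0.02188031 -0.97251761]]
t 35.25 grasp at [ 485.1 -299.4   29.3] w 25.9
6.6 1.9 3 -0.0079 -0.0675 -0.0004; 6.8 1.8 2.7 -0.0079 -0.0675 -0.0004; 6.9 1.9 2.1 -0.0078 -0.0674 -0.0004
end grasp [ 498.4 -291.5   26. ]
```

View pics/Bz.png

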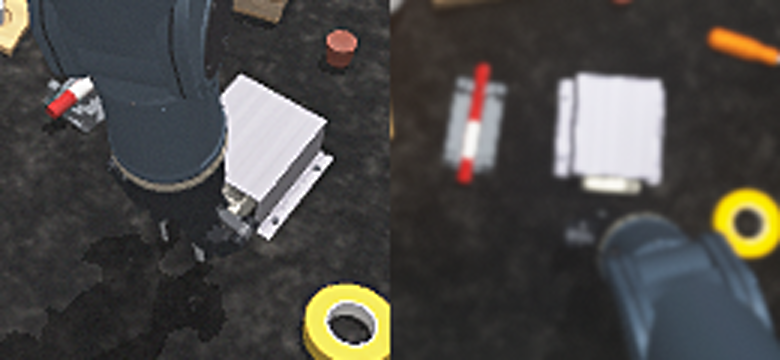

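Call:
carry_out --commands "5 2 -4 -0.008 -0.05 0; 5 2 -3 -0.008 -0.05 0; 5 2 -2 -0.008 -0.05 0; 0 0 0 0 0 0; 0 0 0 0 0 0"

```text
time: 35.98
ee_pos: [0.4379, -0.2866, 0.1825]
orientation: [[-0.937, 0.104, 0.333], [0.096, 0.995, -0.043], [-0.336, -0.008, -0.942]]
contact_force: [0.5, -0.1, -0.1]
gripper_width: 0.0256
```

```bash
cat > st.py <<'E'
from h import *
np.set_printoptions(precision=2,suppress=True)
c=np.array([593,-301]);a=np.radians(-5.7);ux=np.array([np.cos(a),np.sin(a)]);uy=np.array([-ux[1],ux[0]])
s=observe();z=s['orientation'][:,2];g=s['ee_pos']*1000+arm.grasp_offset*1000*z
print(s['qpos'],'F',s['contact_force']); print('L %.1f Y %.1f z %.1f'%((g[:2]-c)@ux,(g[:2]-c)@uy,g[2]),'tilt fwd %.1f side %.1f'%(np.degrees(np.arcsin(z[:2]@ux)),np.degrees(np.arcsin(z[:2]@uy))))
xt=s['orientation'][:,0]; tip=g+18.3*z
for sg in(1,-1):
    q=tip+sg*11*xt; print('corner L %.1f z %.1f'%((q[:2]-c)@ux,q[2]))
def tgt(L,zz,t,n): rows([((*(c+L*ux),zz),Rt(84.3,t,-5.7),n)])
E
python3 - <<'E'
from st import *
tgt(-95,26,25,3)
E
```

```text
[ 50.75  39.32 -29.58 125.78  90.21  10.77  25.68] F [ 0.55 -0.12 -0.12]
L -103.8 Y -2.5 z 36.8 tilt fwd 19.6 side -0.5
corner L -108.0 z 15.9
corner L -87.3 z 23.3
t 35.98 grasp at [ 489.5 -293.2   36.8] w 25.6
3.3 0.4 4.6 -0.0032 -0.0312 -0.0005; 3.4 0.3 4.5 -0.0032 -0.0312 -0.0005; 3.5 0.4 4.4 -0.0032 -0.0312 -0.0006
end grasp [ 498.5 -291.6   26. ]
```

Call:
carry_out --commands "4 0.5 3 -0.003 -0.035 0; 4 0.5 3 -0.003 -0.035 0; 4 0.5 3 -0.003 -0.035 0; 0 0 0 0 0 0; 0 0 0 0 0 0"

```text
time: 36.6
ee_pos: [0.4301, -0.2843, 0.1697]
orientation: [[-0.897, 0.1, 0.43], [0.09, 0.995, -0.044], [-0.432, -0.0, -0.902]]
contact_force: [-0.0, 0.5, -0.3]
gripper_width: 0.0254
```

```bash
python3 - <<'E'
from st import *
tgt(-90,26,26,2)
E
```

```text
[ 61.89  45.18 -45.14 129.16 116.67  21.03   3.2 ] F [-0.03  0.52 -0.32]
L -96.8 Y 0.3 z 30.2 tilt fwd 25.6 side -0.0
corner L -98.8 z 9.0
corner L -79.0 z 18.5
t 36.60 grasp at [ 496.7 -291.    30.2] w 25.4
-1.7 -0.2 3.4 -0.0003 -0.0033 -0.0004; -1.6 -0.2 3.4 -0.0004 -0.0034 -0.0003
end grasp [ 503.5 -292.    26. ]
```

Call:
carry_out --commands "1.5 0 3.5 0 0 0; -7 0 3.4 0 0 0; -7 0 3.4 0 0 0; -5.4 0 2.6 0 0 0; 0 0 0 0 0 0"

```text
time: 37.22
ee_pos: [0.4522, -0.2863, 0.166]
orientation: [[-0.896, 0.1, 0.432], [0.09, 0.995, -0.044], [-0.435, -0.001, -0.901]]
contact_force: [-0.4, 0.6, -0.3]
gripper_width: 0.0256
```

```bash
python3 - <<'E'
from st import *
tgt(-66,26,26,2)
grab('scene','C');grab('top','C')
a=load('scene','C')[0][200:320,240:370];b=load('top','C')[0][150:270,250:380]
cv2.imwrite('pics/Cz.png',cv2.resize(cv2.cvtColor(np.hstack([a,b]),cv2.COLOR_RGB2BGR),None,fx=3,fy=3,interpolation=cv2.INTER_CUBIC))
E
```

```text
[ 59.38  45.68 -43.28 126.61 114.85  20.02   4.5 ] F [-0.41  0.63 -0.31]
L -74.4 Y 0.5 z 26.7 tilt fwd 25.8 side -0.0
corner L -76.3 z 5.4
corner L -56.5 z 15.0
t 37.23 grasp at [ 519.1 -293.1   26.7] w 25.6
-3.3 -0.3 2.1 -0.0003 -0.0021 0; -3.3 -0.3 2.2 -0.0003 -0.0021 -0.0001
end grasp [ 527.4 -294.4   26. ]
```

View pics/Cz.png

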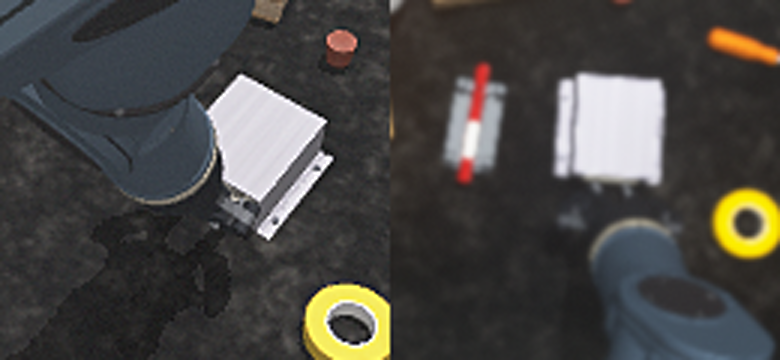

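Call:
carry_out --commands "-3.6 0 1.8 0 0 0; -3.6 0 1.8 0 0 0; 0 0 0 0 0 0"

```text
time: 37.7
ee_pos: [0.4599, -0.2873, 0.1658]
orientation: [[-0.896, 0.1, 0.432], [0.09, 0.995, -0.044], [-0.434, -0.0, -0.901]]
contact_force: [0.3, 0.3, 0.9]
gripper_width: 0.0256
```

```bash
python3 - <<'E'
from st import *
E
```

```text
[ 58.39  45.64 -42.37 125.64 113.78  19.36   5.27] F [0.29 0.25 0.94]
L -66.6 Y 0.3 z 26.5 tilt fwd 25.7 side -0.0
corner L -68.6 z 5.2
corner L -48.8 z 14.8
```

Call:
carry_out --commands "-2 0 1 0 0 0; -1.5 0 0.7 0 0 0; 0 0 0 0 0 0"

```text
time: 38.08
ee_pos: [0.4635, -0.2877, 0.1657]
orientation: [[-0.896, 0.1, 0.432], [0.09, 0.995, -0.044], [-0.434, -0.0, -0.901]]
contact_force: [-0.5, -0.3, 1.0]
gripper_width: 0.0257
```

```bash
python3 - <<'E'
from st import *
grab('scene','D')
a=load('scene','D')[0][220:310,270:360]
cv2.imwrite('pics/Dz.png',cv2.resize(cv2.cvtColor(a,cv2.COLOR_RGB2BGR),None,fx=6,fy=6,interpolation=cv2.INTER_CUBIC))
E
```

```text
[ 57.89  45.61 -41.91 125.19 113.23  19.02   5.66] F [-0.46 -0.29  1.  ]
L -63.0 Y 0.3 z 26.4 tilt fwd 25.7 side -0.0
corner L -65.0 z 5.1
corner L -45.2 z 14.7
```

View pics/Dz.png

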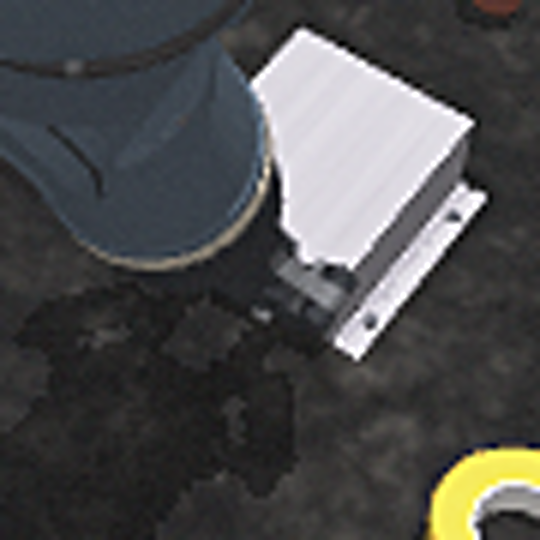

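Call:
carry_out --commands "9 0 -4.3 0 0 0; 14 0 -10 0 0 0; 5 0 -30 0 0 0; 0 0 -40 0 0 0; 0 0 -40 0 0 0"

```text
time: 38.75
ee_pos: [0.3897, -0.2812, 0.2513]
orientation: [[-0.898, 0.102, 0.428], [0.09, 0.995, -0.048], [-0.431, -0.004, -0.902]]
contact_force: [0.3, -0.1, -0.1]
gripper_width: 0.0259
```

```bash
python3 - <<'E'
from st import *
grab('scene','E');grab('top','E')
a=load('scene','E')[0][200:320,240:370];b=load('top','E')[0][150:270,250:380]
cv2.imwrite('pics/Ez.png',cv2.resize(cv2.cvtColor(np.hstack([a,b]),cv2.COLOR_RGB2BGR),None,fx=3,fy=3,interpolation=cv2.INTER_CUBIC))
E
```

```text
[ 64.09  31.86 -41.9  130.89  89.71  10.23  27.85] F [ 0.3  -0.09 -0.08]
L -137.6 Y -1.3 z 111.7 tilt fwd 25.5 side -0.3
corner L -139.6 z 90.5
corner L -119.8 z 100.0
```

View pics/Ez.png

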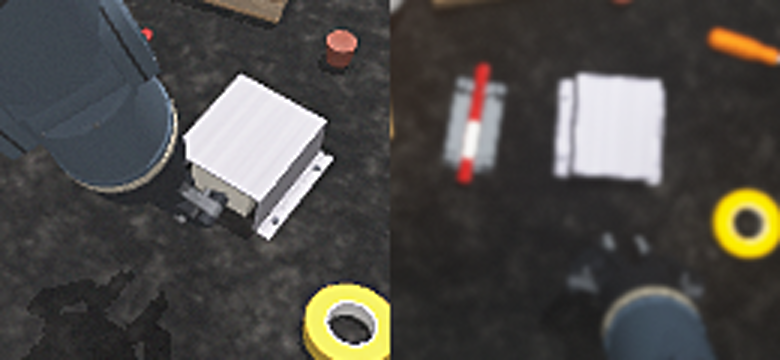

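Call:
carry_out --commands "-12 0 -10 0 0.06 0; -12 0 -15 0 0.08 0; -12 0 -15 0 0.08 0; -12 0 -15 0 0.08 0; -12 0 -15 0 0.08 0"

```text
time: 39.48
ee_pos: [0.4201, -0.2889, 0.3228]
orientation: [[-0.987, 0.115, 0.113], [0.111, 0.993, -0.038], [-0.117, -0.024, -0.993]]
contact_force: [0.8, -0.8, 0.4]
gripper_width: 0.0258
```

```bash
python3 - <<'E'
from st import *
print(s['ee_pos'])
E
```

```text
[ 68.88  32.4  -58.34 114.91  39.41  46.29  72.46] F [ 0.8  -0.75  0.35]
L -155.2 Y -9.2 z 169.2 tilt fwd 6.7 side -1.5
corner L -164.0 z 149.8
corner L -142.1 z 152.4
[ 0.42 -0.29  0.32]
```

Call:
carry_out --commands "5 0 -20 0 0.05 0; 5 20 -20 0 0.05 0; 5 30 -10 0 0 0; 5 40 0 0 0 0; 0 40 0 0 0 0"

```text
time: 40.1
ee_pos: [0.4109, -0.1534, 0.3684]
orientation: [[-0.993, 0.113, 0.019], [0.113, 0.993, -0.027], [-0.022, -0.024, -0.999]]
contact_force: [0.5, 0.5, -0.7]
gripper_width: 0.0256
```

```bash
python3 - <<'E'
from st import *
grab('scene','F');grab('top','F')
a=load('scene','F')[0][220:310,270:360];b=load('top','F')[0][160:250,280:370]
cv2.imwrite('pics/Fz.png',cv2.resize(cv2.cvtColor(np.hstack([a,b]),cv2.COLOR_RGB2BGR),None,fx=4.4,fy=4.4,interpolation=cv2.INTER_CUBIC))
for n in('scene','top'):
    p,d=load(n,'F');P=pts(n,d)*1000
    w=np.zeros(d.shape,bool)
    if n=='scene': w[225:300,275:355]=1
    else: w[165:235,295:350]=1
    m=w&(d>0)&(P[...,2]>8)&(P[...,2]<55); Q=P[m]; q=Q[:,:2]-c; L=q@ux;Y=q@uy
    for z0,z1 in((8,20),(20,30),(30,39),(41,55)):
        k=(Q[:,2]>z0)&(Q[:,2]<z1)&(abs(Y)<25)&(L<0); 
        if k.sum(): print(n,z0,z1,k.sum(),np.percentile(L[k],[2,25,50,75]))
E
```

```text
[ 59.9   24.42 -63.27 118.46  29.68  52.78  63.79] F [ 0.49  0.48 -0.67]
L -192.5 Y 125.0 z 213.8 tilt fwd 1.2 side -1.4
corner L -203.1 z 195.3
corner L -181.1 z 195.7
scene 8 20 52 [-48.61 -47.05 -45.94 -45.37]
scene 20 30 37 [-47.79 -47.16 -46.67 -45.9 ]
scene 30 39 6 [-48.74 -48.49 -47.49 -47.2 ]
scene 41 55 336 [-53.98 -42.95 -28.6  -14.21]
top 8 20 1 [-116.87 -116.87 -116.87 -116.87]
top 30 39 1 [-14.81 -14.81 -14.81 -14.81]
top 41 55 229 [-51.83 -40.45 -27.08 -13.24]
```

View pics/Fz.png

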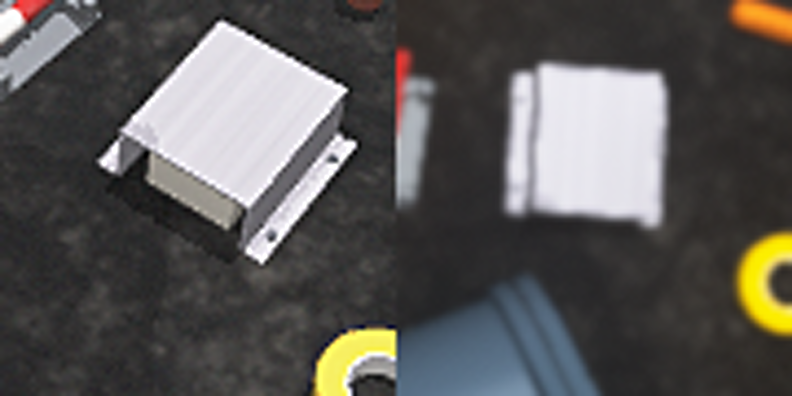

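View pics/F_scene.png

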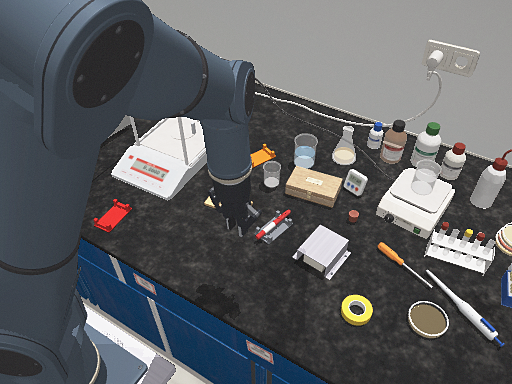

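The carton's rear face is about 7 mm inside the roof edge. Final check of the block and rest in the top view.

```bash
python3 - <<'E'
from h import *
b=load('top','F')[0][140:250,180:350]
cv2.imwrite('pics/Gz.png',cv2.resize(cv2.cvtColor(b,cv2.COLOR_RGB2BGR),None,fx=4.5,fy=4.5,interpolation=cv2.INTER_CUBIC))
E
```

```text
(no output)
```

View pics/Gz.png

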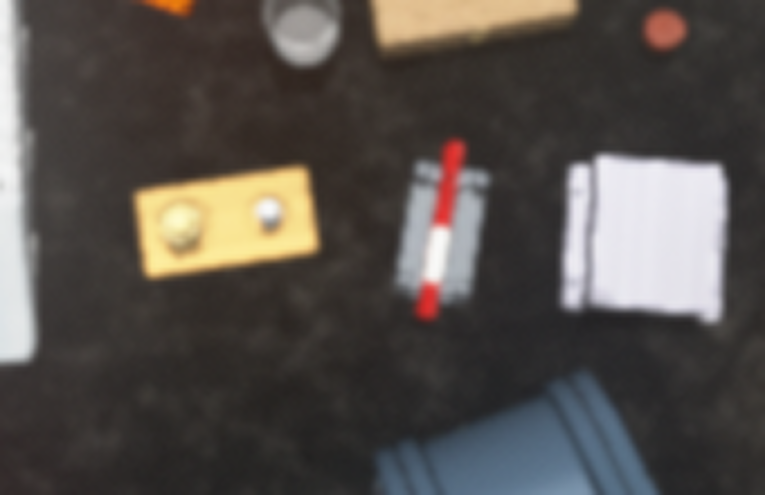

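Both weights, at (182,225) and (268,212), stand in their pockets. The pen lies in the grey rest, at (440,230), and no carton shows in front of the riser, at (655,235).

Call:
carry_out --commands "0 0 0 0 0 0; 0 0 0 0 0 0; 0 0 0 0 0 0; 0 0 0 0 0 0"

```text
time: 40.7
ee_pos: [0.4116, -0.1553, 0.3689]
orientation: [[-0.993, 0.113, 0.018], [0.113, 0.993, -0.024], [-0.021, -0.021, -1.0]]
contact_force: [-0.5, 0.6, -0.6]
gripper_width: 0.0259
```

```bash
python3 -c "
from cell import arm
print(arm.sign_off())"
```

```text
the job is handed in; nothing more can be done
None
```

The job is handed in at 40.7 s of the 112 s allowed, with all four things placed in the order asked; the sign-off gave no verdict.

- **Weights:** the large one stands in the wide pocket and the small one in the narrow pocket. Each touched down at about 5 mm, the pocket floor height, and both looked upright in the final top view.
- **Pen:** it lies along the grey rest between the prongs. It touched down with its underside at about 14 mm, and the depth readings showed it lying level. The top view put its middle within a few millimetres of where I aimed. The scene view's outline was distorted (158 mm long for a 135 mm pen), so I did not rely on that one for position.
- **Carton:** its rear face is about 7 mm inside the front edge of the riser's roof and it sits straight. Only the scene camera could see under the roof, so one view backs this.
- **Bystanders:** the beaker and tape roll were not touched.

Three things did not go smoothly:

- The first grip on the large weight was too high, so I opened and gripped again lower.
- Joint 5 came within about 0.3° of its limit and joint 6 within about 0.4°. No reading went past a limit.
- I turned the tool half a turn to finish the carton push with it tilted.

The highest contact force I read was about 12 N.

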